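Load cheese blocks into the sprung magazine and seat its keeper board

ROBOT

A 7-joint arm with a two-finger parallel gripper is mounted at the origin on the work surface. World frame = base frame: x ahead of the robot, y to its left, z up, the work surface at z = 0. Lengths are in m, angles in rad, forces in N, time in s.
With the tool pointing down it reaches from about 0.425 to 0.925 m from the base axis. Payload 6.8 kg.
Tool frame: the origin (TCP) lies midway between the tips of the shut fingers; the grasp point (between the pads) lies 19 mm behind it; z points along the fingers, y is the direction in which the jaws open and shut (so a half turn about z gives the same grasp; the last joint's range is limited). The gripper opens to 85 mm and grips with 20 to 120 N. Pads are 22 mm wide; open, the fingers measure 114 mm over their backs; the gripper's body (76 mm by 85 mm) begins 54 mm behind the grasp point. The pads swing forward as they close: fully open they stand 13 mm farther back than shut.
Start: joints at [-1.218, 0.477, 0.022, 1.555, -0.011, 1.109, -0.083], TCP at [0.3, 0.605, 0.231] pointing down, gripper open.
Joint ranges: [-2.96, 2.96], [-0.34, 2.1], [-1.41, 1.46], [0.24, 2.44], [-1.37, 4.51], [0.17, 1.92], [-2.96, 2.96]. Speed limits (rad/s): [2.39, 2.39, 3.14, 3.14, 3.14, 3.14, 3.14].

INTERFACE

Orientations are given as a rotation vector (axis times angle).
In Python, from bench import r, imaging gives the robot as it stands.
- The arm moves only by the tool jog_arm, never from a script. Its argument "rows" is a list of rows, each an object with "delta_rot": the turn, a rotation vector about the tool's x, y, z in degrees, a list of three; "xyz": the shift along the tool's x, y, z in cm, a list of three; "fingers": the closure, from 0 (fully open) to 1 (shut). A call has exactly 5 rows; each row is the pose to reach, as a shift and turn from the pose measured when the call began, along the tool's axes at that moment; what a row does not reach only later rows make up. A row lasts 1/12 s, in which the tool goes at most 41.7 mm and 7.16 degrees, less where a joint would pass 70% of its speed; a pose out of reach is approached as far as the arm can. A call with a gripper value outside its range is refused whole. The fingers move at their own pace and stop on an object; "grip_force" is the grip in N (left out, the last holds). Time passes only in rows, so rows that repeat a pose let the fingers close, or fill a call up. It gives the time, the measured TCP pose, the force and the opening at its end, in the units of the state.
- r.get_obs(): the state, without advancing time (a new reading comes with each control period).
- imaging.grab_frame(name): name is "side" or "top"; returns the picture (384x512x3 uint8, blue, green, red); there is no depth.
- imaging.camera_info(name): a dict with "camera_matrix" (3x3 intrinsics, pixels), "xyz" and "attitude" of the camera in the world. Camera axes: x right, y down, z forward; pixel columns grow to the right and rows downward; lengths in m; the calibration is good to about 2 mm. A picture is of the moment at which its call begins. camera_info takes no time and is no camera call.
- r.hand_in(): hands the job in, once; it reports no verdict.
Trained networks look in the newest picture that a camera, given by its name, has taken for a name from the list of things; names that differ only in an ending like _2 or _b are one class to them, and where a whole thing is asked for, a point or a joint stands for the part that bears it (a point fixed in the world has none). Each returns a list of dicts, best first, with "conf" (0 to 1); they miss things now and then, are a little off and sometimes report something else, mostly with a low value. They report only what shows in the picture. A call takes as long as a camera call. They do not tell look-alikes from the thing itself.
- imaging.find_in(camera, query): "position" ([column, row] in pixels, amid what is visible of it).
- imaging.cut_out(camera, query): "region" (384x512 bool, what is visible of it) and "position" ([column, row] in pixels, amid what is visible of it).
- imaging.tip_of(camera, query): "position" ([column, row] in pixels: a listed point, or the origin of a listed thing).
The state is a dict: "clock": time; "joints": joint angles; "qvel": joint speeds; "tau": joint torques, N m; "tcp_pos": TCP position; "orientation": TCP orientation; "contact_force": force on the tool from outside, world axes, zero at the start; "moment": the same for the moment, N m; "grip_width": finger opening in m.
Only numpy, scipy, OpenCV 4.12 (cv2) and the standard library are available. Lean on these libraries where they do the work, as an engineer would, in place of code of your own. Each camera call takes 0.05 s, during which the arm holds its last target.

TASK

Lift the wooden keeper board out of the top of the sprung magazine and lay it on the bench, then lay every loose cheese block on the bench flat onto the magazine's spring platform, one on another, pressing each one down until its top is level with the shoulders (the notch floors) before the next goes on. Then put the keeper board back in its two end notches on top of the pile and press it down until you feel it stop, flush with the rim; leave the wheel, jar and brush alone.

Things in the scene. Friction and masses are not known exactly. Their poses are not given: they have to be found in the camera images.
- magazine: steel magazine fixed to the bench, 168 x 100 mm in plan, 206 mm long over the spring tubes outside its ends. Origin: centre of its underside, on the bench; z up, x along its length. End walls 84 mm wide (y), inner faces at x = +-64 mm, rim at z = 206 mm; shoulders (notch floors) at z = 190 mm. The long sides are open but for corner lips
- mouth (a point): centre of the magazine's mouth at rim height (z = 206 mm). Four corner lips 8 mm thick rise to the rim, inner faces at y = +-34 mm, reaching in to x = +-46 mm; so a block has 4 mm of play all round, and fingers have 92 mm between the lips on each long side, open down to the base. Axes as the magazine's
- notch_a (a point): centre of the floor (shoulder) of the keeper's notch in the end wall at the magazine's -x end: 46 mm wide in y, from the wall's inner face at x = -64 mm to a stop at x = -76 mm, 16 mm deep below the rim
- notch_b (a point): centre of the floor (shoulder) of the keeper's notch in the end wall at the magazine's +x end: 46 mm wide in y, from the wall's inner face at x = +64 mm to a stop at x = +76 mm, 16 mm deep below the rim
- platform (a joint): how far the spring platform has sunk, m: 0 top, 0.158 lowest; starts within 8 mm of the top. Its spring (78 N/m, carrying the platform's own weight) about balances a pile whose top is level with the shoulders; the guides drag with 5 N, so one block's weight does not sink it: push with about 5 to 8 N, and it stays where it is left
- platform_top (a point): centre of the top face of the white spring platform (120 x 52 mm); at z = 190 mm in the magazine, level with the shoulders, when the joint reads 0, and lower by the joint's value
- keeper: pale wooden board 146 x 40 x 16 mm (x, y, z) with a grip rib 80 x 24 mm on its middle, from z = 16 to 44 mm; 0.12 kg. Origin: centre of the board's underside; x along its length. Starts in the notches. Seated, either way round: underside on the shoulders, the board's top (not the rib's) flush with the rim; 3 mm of play all round
- block1: a film-wrapped block of cheese, plain yellow, 120 x 60 x 30 mm (x, y, z), about 0.24 kg, lying flat on the bench; origin: centre of its underside; z up, x along its length. Three to five such blocks are present, an absent one has no pose
- block2: a film-wrapped block of cheese, plain yellow, 120 x 60 x 30 mm (x, y, z), about 0.24 kg, lying flat on the bench; origin: centre of its underside; z up, x along its length. Three to five such blocks are present, an absent one has no pose
- block3: a film-wrapped block of cheese, plain yellow, 120 x 60 x 30 mm (x, y, z), about 0.24 kg, lying flat on the bench; origin: centre of its underside; z up, x along its length. Three to five such blocks are present, an absent one has no pose
- block4: a film-wrapped block of cheese, plain yellow, 120 x 60 x 30 mm (x, y, z), about 0.24 kg, lying flat on the bench; origin: centre of its underside; z up, x along its length. Three to five such blocks are present, an absent one has no pose
- block5: a film-wrapped block of cheese, plain yellow, 120 x 60 x 30 mm (x, y, z), about 0.24 kg, lying flat on the bench; origin: centre of its underside; z up, x along its length. Three to five such blocks are present, an absent one has no pose
- wheel: a bystander: a dark red waxed cheese wheel, 132 mm across, 65 mm high; origin: centre of its underside
- jar: a bystander: an amber glass jar 72 mm across, 100 mm high; origin: centre of its underside
- brush: a bystander: a hand brush about 200 mm long and 40 mm wide, lying flat on the bench; origin: near its middle, on its underside
Not all that is in view belongs to the job. Leave any black, green or turquoise look-alike of the block4 alone.

How it is judged:
By the outcome, as a careful person would: the job done as asked, in the order asked, and still so for the second after the job is handed in, with the robot touching nothing.
Of block1, block2, block3, block4, block5 only 3 to 5 are there at a start; the rules pass over those that are not, and their reading is None.
At some moment in a run one of block1, block2, block3, block4, block5, keeper may be knocked a few centimetres aside while the robot is not near it.
Once in a run the grip may slacken for a moment while it holds something.
It also fails if it takes over 210 s, if anything falls off the work surface, if the arm or the gripper's body presses on something with over 40 N, if the wrist force passes 120 N, or if a joint passes its speed limit or range.

## Working session

There is one attempt and no reset: what is moved stays moved. The work goes in short steps, Python scripts to look and compute and a tool call to move; the robot and the scene stay as the last step left them, time stands still between calls to the robot, and variables do not carry over. Pictures are saved under pics/ and viewed, and the job is handed in when it is done.

Besides the shell and the picture viewer there is one more tool, called after "Call:" as name([rows], argument=value, ...), one row to a line, values as JSON. jog_arm: Moves the arm, as the interface text tells. Its arguments: {"type":"object","properties":{"rows":{"type":"array","items":{"type":"object","properties":{"delta_rot":{"type":"array","items":{"type":"number"}},"xyz":{"type":"array","items":{"type":"number"}},"fingers":{"type":"number"}}}},"grip_force":{"type":"number"}},"required":["rows"]}

```bash
ls; mkdir -p pics; python3 - <<'E'
from bench import r, imaging
import cv2
print(r.get_obs())
for c in ("side","top"):
    cv2.imwrite(f"pics/{c}0.png",imaging.grab_frame(c)); print(imaging.camera_info(c))
E
```

```text
pics
{'clock': 0.0, 'joints': array([-1.21811027,  0.47778386,  0.02233999,  1.5564488 , -0.01151046,
        1.10925277, -0.08310297]), 'qvel': array([ 0.00078061, -0.00031558, -0.00042148, -0.00150732,  0.00033503,
       -0.00166592, -0.00027659]), 'tau': array([ 1.06604439e-03, -5.96443355e+01,  1.60802018e+00, -2.81212538e+01,
        1.23307348e-02,  9.13412921e-03,  2.48006552e-05]), 'tcp_pos': array([0.29989393, 0.60407954, 0.2303377 ]), 'orientation': array([-7.17328476e-01, -3.05830863e+00,  2.73559195e-03]), 'contact_force': array([ 0.80742961,  0.80272771, -0.69845913]), 'moment': array([-0.00260629,  0.00418717, -0.00922531]), 'grip_width': 0.08559857945238575}
{'camera_matrix': array([[429.70063614,   0.        , 249.53523421],
       [  0.        , 429.70063614, 189.24554349],
       [  0.        ,   0.        ,   1.        ]]), 'xyz': array([-0.30447288, -0.83347828,  0.85715579]), 'attitude': array([-1.95792542,  0.74120986, -0.40959184])}
{'camera_matrix': array([[427.42396602,   0.        , 263.04952303],
       [  0.        , 427.42396602, 190.97280254],
       [  0.        ,   0.        ,   1.        ]]), 'xyz': array([0.24909745, 0.15562252, 1.58541821]), 'attitude': array([-2.1988457 ,  2.01833254, -0.21182958])}
```

View pics/side0.png

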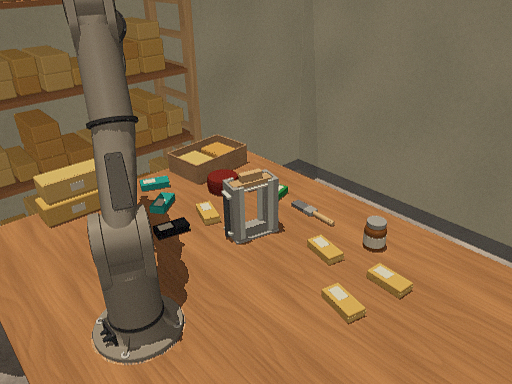

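View pics/top0.png

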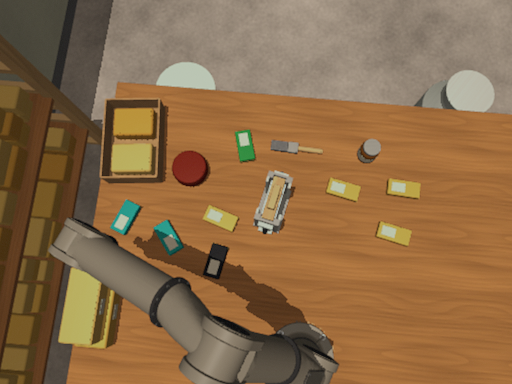

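```bash
cat > h.py <<'E'
import numpy as np, cv2
from scipy.spatial.transform import Rotation as R
from scipy.optimize import minimize
from bench import r, imaging
def cam(n):
    i=imaging.camera_info(n); return i['camera_matrix'],i['xyz'],R.from_rotvec(i['attitude']).as_matrix()
C={n:cam(n) for n in("side","top")}
def proj(n,P):
    K,t,A=C[n]; p=(np.atleast_2d(P)-t)@A@K.T; return p[:,:2]/p[:,2:]
def back(n,uv,z):
    K,t,A=C[n]; d=A@np.linalg.inv(K)@np.array([uv[0],uv[1],1.]); return t+d*(z-t[2])/d[2]
def box(x,y,yaw,z,l,w,h):
    c,s=np.cos(yaw),np.sin(yaw)
    return np.array([[x+c*a*l/2-s*b*w/2,y+s*a*l/2+c*b*w/2,z+k*h] for a in(-1,1) for b in(-1,1) for k in(0,1)])
S=4
def boxmask(n,P):
    hull=cv2.convexHull(proj(n,P).astype(np.float32))[:,0]
    m=np.zeros((384*S,512*S),np.uint8)
    cv2.fillConvexPoly(m,np.round((hull*S+S/2-.5)*16).astype(np.int32),1,shift=4)
    return cv2.resize(m.astype(np.float32),(512,384),interpolation=cv2.INTER_AREA)
def fit(masks,x0,dims,z=0.):
    def f(p):
        s=0
        for n,m in masks.items():
            b=boxmask(n,box(p[0],p[1],p[2],z,*dims)); s+=np.abs(b-m).sum()/max(b.sum(),1)
        return s
    best=None
    for dy in np.radians([0,45,90,135]):
        q=np.array(x0)+[0,0,dy]
        o=minimize(f,q,method='Nelder-Mead',options=dict(initial_simplex=[q,q+[.01,0,0],q+[0,.01,0],q+[0,0,.3]],xatol=1e-4,fatol=1e-4,maxiter=150))
        if best is None or o.fun<best.fun: best=o
    return best.x,best.fun
def yellow(img):
    h=cv2.cvtColor(img,cv2.COLOR_BGR2HSV)
    m=((h[...,0]>=20)&(h[...,0]<=32)&(h[...,1]>140)&(h[...,2]>110)).astype(np.uint8)
    return m
def fitblocks(ts=("top","side"),imgs=None,z=0.,guesses=None):
    imgs=imgs or {n:imaging.grab_frame(n) for n in ts}
    out=[]
    comps={}
    for n in imgs:
        m=cv2.morphologyEx(yellow(imgs[n]),cv2.MORPH_CLOSE,np.ones((7,7)))
        k,l,s,c=cv2.connectedComponentsWithStats(m); comps[n]=(l,s,c)
    l,s,c=comps['top']
    for i in range(1,len(s)):
        if s[i,4]<150: continue
        P=back('top',c[i],z+.03)
        if not(.2<np.hypot(P[0],P[1])<1.1): continue
        masks={'top':(l==i).astype(np.float32)}
        if 'side' in comps:
            ls,ss,cs=comps['side']; uv=proj('side',[P[0],P[1],z+.015])[0]
            j=[j for j in range(1,len(ss)) if np.hypot(*(cs[j]-uv))<12 and ss[j,4]>100]
            if j: masks['side']=(ls==j[0]).astype(np.float32)
        p,e=fit(masks,[P[0],P[1],0],(.12,.06,.03),z)
        out.append((p,e,list(masks),s[i,4],c[i]))
    return out
E
python3 - <<'E'
from h import *
for o in fitblocks(): p=o[0];print(np.round(p[:2],4),round(np.degrees(p[2])%180,1),round(o[1],3),o[2:])
for n in("top","side"):
  for q in("block1","keeper","mouth","notch_a","notch_b","platform_top","magazine"):
    for d in imaging.tip_of(n,q)[:6]: 
        z={'mouth':.206,'keeper':.19,'notch_a':.19,'notch_b':.19,'platform_top':.19}.get(q,0)
        print(n,q,np.round(d['position'],1),round(d['conf'],2),np.round(back(n,d['position'],z),3))
E
```

```text
[0.809  0.7081] 105.3 0.502 (['top'], np.int32(891), array([132.11447811, 120.79573513]))
[0.6421 0.6715] 96.8 0.98 (['top'], np.int32(179), array([132.1452514 , 161.39106145]))
[ 0.6083 -0.1192] 75.8 0.804 (['top', 'side'], np.int32(369), array([345.20596206, 189.66937669]))
[ 0.6341 -0.3433] 85.9 0.885 (['top', 'side'], np.int32(359), array([405.89415042, 188.47910864]))
[0.461  0.3295] 70.7 0.772 (['top', 'side'], np.int32(387), array([222.15245478, 218.73385013]))
[0.3356 1.0021] 16.3 0.458 (['top'], np.int32(423), array([ 33.74231678, 236.26241135]))
[ 0.459  -0.3105] 76.6 0.795 (['top', 'side'], np.int32(391), array([395.81585678, 233.96163683]))
[0.0333 0.7135] 178.7 0.791 (['top'], np.int32(423), array([ 99.53900709, 327.33333333]))
[-0.1008  1.0219] 103.8 0.525 (['top'], np.int32(237), array([ 13.62025316, 362.16455696]))
top block1 [216.2 264.7] 0.79 [0.29  0.326 0.   ]
top block1 [241.6 146.9] 0.78 [0.746 0.276 0.   ]
top block1 [401.  188.9] 0.77 [ 0.632 -0.342  0.   ]
top block1 [219.3 216.7] 0.71 [0.467 0.334 0.   ]
top block1 [342.7 191.2] 0.71 [ 0.604 -0.122  0.   ]
t
[... 708 characters left out ...]
3 [0.424 0.67  0.   ]
side block1 [172.8 230.7] 0.81 [0.307 0.331 0.   ]
side block1 [163.2 206.9] 0.76 [0.368 0.501 0.   ]
side block1 [324.2 253.5] 0.69 [ 0.601 -0.121 -0.   ]
side block1 [390.  282.8] 0.59 [ 0.635 -0.345  0.   ]
side keeper [251.1 182.5] 0.6 [0.52  0.142 0.19 ]
side keeper [224.2 188.1] 0.51 [0.429 0.173 0.19 ]
side mouth [246.8 177.6] 0.98 [0.513 0.156 0.206]
side notch_a [265.5 179.2] 0.89 [0.571 0.127 0.19 ]
side notch_a [232.  190.6] 0.82 [0.437 0.142 0.19 ]
side notch_b [265.5 179.2] 0.89 [0.571 0.127 0.19 ]
side notch_b [232.  190.6] 0.82 [0.437 0.142 0.19 ]
side platform_top [248.5 184.2] 0.45 [0.505 0.139 0.19 ]
side magazine [251.1 228.8] 0.83 [0.521 0.15  0.   ]
```

```bash
python3 - <<'E'
import cv2,numpy as np
t=cv2.imread('pics/top0.png');s=cv2.imread('pics/side0.png')
a=cv2.resize(t[160:260,190:430],None,fx=3.3,fy=3.3,interpolation=cv2.INTER_NEAREST)
cv2.imwrite('pics/z1.png',a)
a=cv2.resize(s[160:330,190:420],None,fx=3.4,fy=3.4,interpolation=cv2.INTER_NEAREST)
cv2.imwrite('pics/z2.png',a)
E
```

```text
(no output)
```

View pics/z1.png

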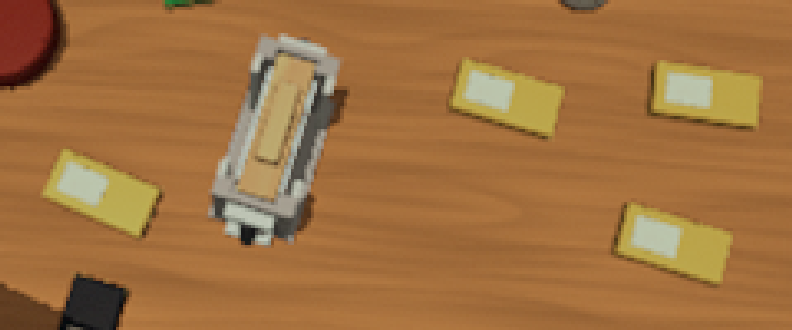

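View pics/z2.png

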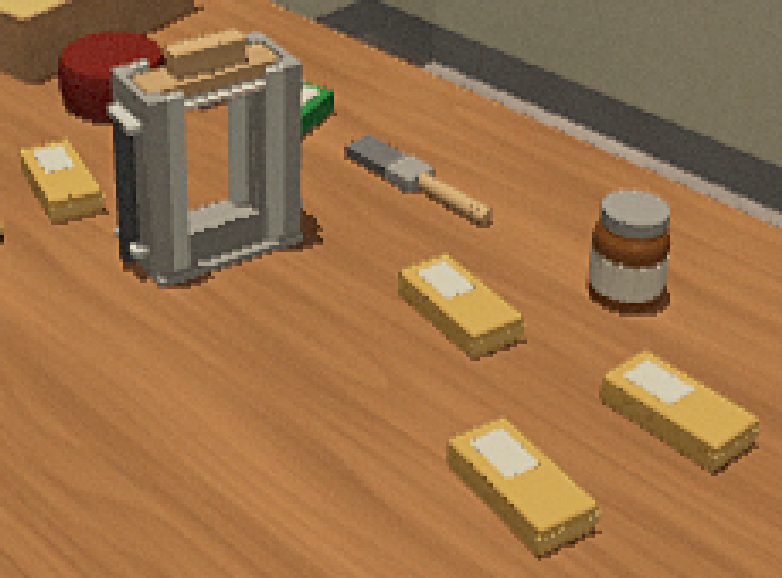

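```bash
python3 - <<'E'
import cv2,numpy as np
t=cv2.imread('pics/top0.png');s=cv2.imread('pics/side0.png')
H=cv2.cvtColor(s,cv2.COLOR_BGR2HSV)
for y in range(228,270,4): print([tuple(map(int,H[y,x])) for x in range(318,336,4)])
H=cv2.cvtColor(t,cv2.COLOR_BGR2HSV)
for y in range(176,202,4): print([tuple(map(int,H[y,x])) for x in range(340,364,4)])
E
```

```text
[(14, 149, 164), (14, 151, 172), (14, 155, 173), (14, 151, 179), (14, 153, 178)]
[(13, 149, 171), (14, 148, 164), (14, 150, 165), (13, 148, 174), (14, 155, 174)]
[(20, 149, 216), (22, 154, 218), (13, 155, 166), (13, 149, 168), (14, 151, 167)]
[(22, 44, 211), (23, 38, 213), (20, 151, 213), (14, 151, 171), (13, 146, 164)]
[(22, 43, 212), (24, 41, 212), (24, 35, 211), (20, 155, 211), (14, 158, 173)]
[(20, 158, 213), (20, 158, 211), (20, 147, 211), (20, 152, 210), (20, 153, 211)]
[(19, 171, 127), (20, 156, 207), (20, 152, 212), (20, 149, 211), (20, 147, 210)]
[(15, 165, 130), (17, 178, 123), (19, 159, 189), (20, 147, 215), (19, 158, 195)]
[(14, 152, 176), (14, 162, 145), (18, 171, 122), (19, 142, 133), (19, 154, 134)]
[(13, 155, 170), (14, 150, 170), (14, 147, 187), (18, 166, 118), (12, 159, 112)]
[(14, 150, 173), (14, 157, 172), (14, 153, 162), (14, 155, 170), (14, 155, 174)]
[(15, 162, 162), (15, 163, 161), (14, 162, 161), (14, 163, 163), (14, 164, 162), (14, 161, 162)]
[(22, 150, 175), (13, 162, 151), (14, 164, 162), (14, 162, 165), (14, 165, 167), (15, 162, 168)]
[(41, 31, 196), (27, 65, 187), (24, 155, 188), (22, 160, 178), (15, 166, 149), (14, 163, 161)]
[(41, 31, 196), (31, 47, 188), (24, 151, 187), (24, 154, 187), (24, 155, 187), (21, 163, 171)]
[(28, 56, 187), (24, 148, 186), (24, 153, 187), (24, 154, 187), (24, 153, 187), (13, 165, 148)]
[(20, 177, 151), (23, 155, 191), (25, 150, 187), (24, 153, 187), (24, 152, 188), (14, 162, 157)]
[(15, 160, 169), (14, 161, 169), (15, 168, 135), (19, 178, 110), (23, 161, 173), (15, 163, 164)]
```

```bash
python3 - <<'E'
s=open('h.py').read()
s=s.replace("(h[...,0]>=20)&(h[...,0]<=32)&(h[...,1]>140)&(h[...,2]>110)","(h[...,0]>=17.5)&(h[...,0]<=32)&(h[...,1]>110)&(h[...,2]>85)")
s=s.replace("masks={'top':(l==i).astype(np.float32)}","masks={'top':hull(l==i)}").replace("(ls==j[0]).astype(np.float32)","hull(ls==j[0])")
s=s.replace("np.ones((7,7)))","np.ones((3,3)))").replace("def fitblocks","""def hull(m):
    ys,xs=np.nonzero(m); o=np.zeros(m.shape,np.uint8)
    cv2.fillConvexPoly(o,cv2.convexHull(np.c_[xs,ys].astype(np.int32)),1); return o.astype(np.float32)
def fitblocks""")
open('h.py','w').write(s)
E
python3 - <<'E'
from h import *
I={n:cv2.imread(f'pics/{n}0.png') for n in("top","side")}
for o in fitblocks(imgs=I): 
  if o[1]<.6:p=o[0];print(np.round(p[:2],4),round(np.degrees(p[2])%180,1),round(o[1],3),o[2:])
for n in I:
  imaging.grab_frame(n)
  for q in ("keeper","magazine"):
    d=imaging.cut_out(n,q)
    for e in d[:2]: print(n,q,e['conf'],e['position'],e['region'].sum())
    np.save(f'/tmp/{n}_{q}.npy',d[0]['region'])
    v=I[n].copy(); v[d[0]['region']]=(255,0,255); c=d[0]['position'].astype(int) if hasattr(d[0]['position'],'astype') else np.array(d[0]['position'],int)
    cv2.imwrite(f'pics/m_{n}_{q}.png',cv2.resize(v[c[1]-40:c[1]+40,c[0]-45:c[0]+45],None,fx=4,fy=4,interpolation=0))
E
python3 -c "
import cv2,numpy as np
f=lambda n:cv2.imread(f'pics/m_{n}.png')
cv2.imwrite('pics/mm.png',np.vstack([np.hstack([f('top_keeper'),f('top_magazine')]),np.hstack([f('side_keeper'),f('side_magazine')])])[:600])
" ; cd pics; python3 -c "
import cv2;a=cv2.imread('mm.png');print(a.shape)"
```

```text
[0.5396 0.14  ] 176.5 0.449 (['top'], np.int32(346), array([273.11271676, 199.40751445]))
[ 0.6082 -0.1182] 78.5 0.139 (['top', 'side'], np.int32(398), array([344.92211055, 189.94472362]))
[ 0.6313 -0.3439] 86.1 0.154 (['top', 'side'], np.int32(403), array([405.22332506, 188.60545906]))
[0.4598 0.3285] 71.6 0.13 (['top', 'side'], np.int32(404), array([222.3019802, 218.7549505]))
[ 0.4586 -0.3113] 77.4 0.152 (['top', 'side'], np.int32(424), array([395.42924528, 233.90330189]))
top keeper 0.72 [275.3, 195.7] 510
top magazine 0.83 [277.7, 206.6] 898
side keeper 0.56 [250.4, 179.5] 548
side keeper 0.42 [255.7, 187.1] 125
side magazine 0.76 [258.5, 212.1] 2539
(600, 720, 3)
```

View pics/mm.png

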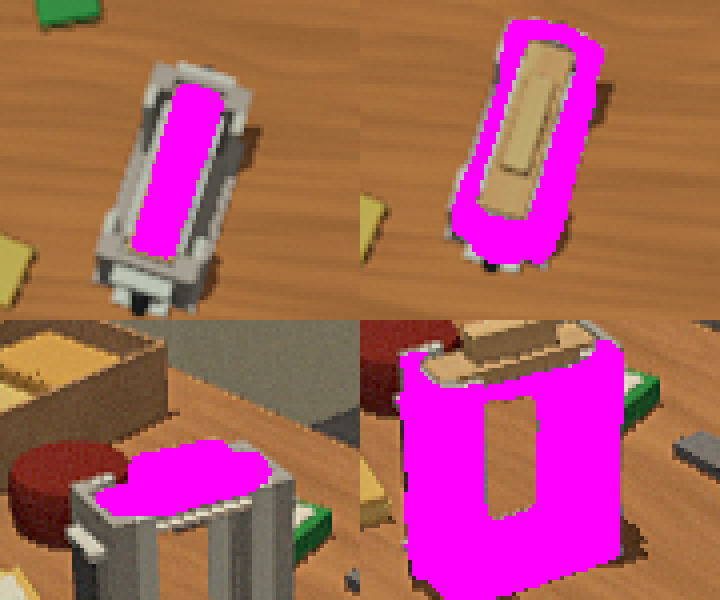

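```bash
cat >> h.py <<'E'
def compmask(n,x,y,yaw,boxes):
    m=np.zeros((384,512),np.float32); c,s=np.cos(yaw),np.sin(yaw)
    for (bx,by,z,l,w,h) in boxes:
        m=np.maximum(m,boxmask(n,box(x+c*bx-s*by,y+s*bx+c*by,yaw,z,l,w,h)))
    return m
def fitc(masks,x0,boxes,step=(.01,.01,.15)):
    f=lambda p:sum(np.abs(compmask(n,*p,boxes)-m).sum()/m.sum() for n,m in masks.items())
    q=np.array(x0);o=minimize(f,q,method='Nelder-Mead',options=dict(initial_simplex=[q]+[q+np.eye(3)[i]*step[i] for i in range(3)],xatol=1e-4,fatol=1e-4,maxiter=150))
    return o.x,o.fun
def keeperboxes(z): return [(0,0,z,.146,.04,.016),(0,0,z+.016,.08,.024,.028)]
def draw(n,img,x,y,yaw,boxes,col=(255,0,255),f=4):
    c,s=np.cos(yaw),np.sin(yaw); img=img if img.shape[0]>384 else cv2.resize(img,None,fx=f,fy=f,interpolation=0)
    for (bx,by,z,l,w,h) in boxes:
        p=proj(n,box(x+c*bx-s*by,y+s*bx+c*by,yaw,z,l,w,h)); p=((p+.5)*f-.5)
        for i in range(8):
            for b in(1,2,4):
                if i<i^b: cv2.line(img,tuple(np.round(p[i]).astype(int)),tuple(np.round(p[i^b]).astype(int)),col,1,cv2.LINE_AA)
    return img
E
cat > /tmp/a.py <<'E'
from h import *
I={n:cv2.imread(f'pics/{n}0.png') for n in("top","side")}
M={n:np.load(f'/tmp/{n}_keeper.npy').astype(np.float32) for n in I}
for ms in ({'top':M['top']},{'side':M['side']},M):
    p,e=fitc(ms,[.515,.14,-.27],keeperboxes(.19)); print(list(ms),np.round(p,4),np.degrees(p[2]),e)
ims=[]
for n in I:
    v=draw(n,I[n],*p,keeperboxes(.19),f=7)
    v=draw(n,v,*p,[(-.074,0,.19,.02,.084,.016),(.074,0,.19,.02,.084,.016)],(0,255,0),f=7)
    u,w=(proj(n,[p[0],p[1],.2])[0]*7).astype(int); ims.append(v[w-250:w+250,u-200:u+200])
cv2.imwrite('pics/k1.png',np.hstack(ims))
E
python3 /tmp/a.py
```

```text
['top'] [ 0.5204  0.1385 -0.2169] -12.430131433099785 0.10245098173618317
['side'] [ 0.5178  0.1418 -0.2302] -13.190167424284239 0.14233577251434326
['top', 'side'] [ 0.5186  0.1396 -0.2217] -12.701587041033417 0.26381540298461914
```

View pics/k1.png

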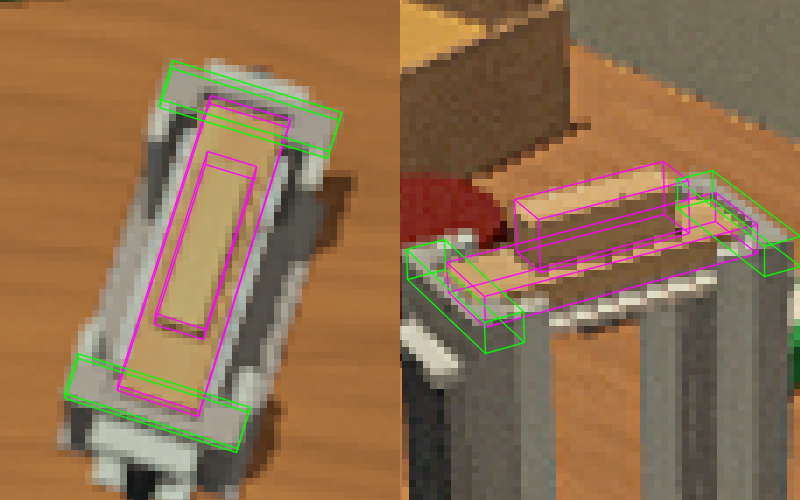

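```bash
cat > /tmp/a.py <<'E'
from h import *
I={n:cv2.imread(f'pics/{n}0.png') for n in("top","side")}
p0=[.5186,.1396,-.2217]
M={}
for n in I:
    H=cv2.cvtColor(I[n],cv2.COLOR_BGR2HSV)
    reg=np.load(f'/tmp/{n}_keeper.npy').astype(np.uint8); reg=cv2.dilate(reg,np.ones((7,7)))
    u,w=proj(n,[*p0[:2],.2])[0].astype(int)
    if n=='top':
        for y in range(w-26,w+28,4): print(y,[tuple(map(int,H[y,x])) for x in range(u-16,u+20,3)])
    m=reg.astype(bool)&(H[...,1]>85)&(H[...,2]>60)&(H[...,0]>10)
    if n=='side': m&=~((H[...,0]<17)&(H[...,1]>170))
    np.save(f'/tmp/{n}_k.npy',m); M[n]=m.astype(np.float32); print(m.sum())
for ms in ({'top':M['top']},{'side':M['side']},M):
    p,e=fitc(ms,p0,keeperboxes(.19)); print(list(ms),np.round(p,4),np.degrees(p[2]),e)
ims=[]
for n in I:
    im=I[n].copy(); im[np.load(f'/tmp/{n}_k.npy')]=im[np.load(f'/tmp/{n}_k.npy')]//2+np.array([0,100,0],np.uint8)
    v=draw(n,im,*p,keeperboxes(.19),f=7)
    v=draw(n,v,*p,[(-.074,0,.19,.02,.084,.016),(.074,0,.19,.02,.084,.016)],(0,255,0),f=7)
    u,w=(proj(n,[p[0],p[1],.2])[0]*7).astype(int); ims.append(v[w-250:w+250,u-200:u+200])
cv2.imwrite('pics/k2.png',np.hstack(ims))
E
python3 /tmp/a.py
```

```text
171 [(15, 163, 171), (14, 162, 170), (14, 161, 166), (14, 165, 165), (17, 54, 161), (14, 87, 165), (34, 23, 190), (17, 56, 178), (12, 111, 133), (14, 167, 166), (15, 162, 162), (14, 161, 158)]
175 [(14, 163, 164), (15, 163, 166), (15, 163, 167), (14, 161, 165), (18, 31, 162), (20, 32, 159), (17, 44, 93), (19, 29, 141), (19, 33, 163), (25, 25, 174), (42, 17, 191), (14, 171, 166)]
179 [(14, 166, 160), (14, 162, 161), (15, 165, 158), (19, 47, 179), (26, 30, 67), (14, 74, 76), (22, 106, 188), (17, 123, 186), (18, 122, 190), (19, 118, 169), (19, 31, 156), (19, 30, 161)]
183 [(14, 160, 156), (14, 165, 158), (14, 163, 160), (45, 18, 83), (19, 45, 62), (22, 75, 187), (19, 116, 183), (18, 123, 187), (18, 120, 187), (17, 133, 142), (26, 34, 53), (30, 20, 175)]
187 [(14, 162, 159), (14, 164, 157), (14, 168, 161), (30, 27, 85), (48, 18, 171), (20, 120, 176), (21, 110, 187), (21, 110, 188), (17, 127, 163), (44, 16, 177), (28, 27, 121), (25, 30, 154)]
191 [(14, 164, 165), (14, 161, 166), (13, 84, 149), (27, 29, 78), (26, 41, 188), (20, 116, 182), (21, 106, 187), (21, 111, 177), (17, 118, 171), (17
[... 1094 characters left out ...]
, 164), (30, 24, 118), (34, 23, 166), (13, 146, 145), (14, 162, 164), (14, 163, 163)]
219 [(22, 34, 136), (20, 33, 163), (21, 30, 163), (16, 59, 135), (19, 121, 154), (18, 127, 186), (19, 30, 159), (26, 25, 164), (23, 30, 155), (14, 174, 116), (14, 163, 169), (14, 162, 165)]
223 [(33, 25, 112), (42, 20, 196), (42, 20, 192), (41, 24, 150), (18, 39, 119), (20, 32, 157), (22, 29, 165), (21, 30, 160), (14, 80, 80), (14, 169, 134), (15, 165, 167), (15, 161, 169)]
514
639
['top'] [ 0.5185  0.1397 -0.2058] -11.794082711912173 0.09460116922855377
['side'] [ 0.5211  0.1487 -0.2827] -16.195003855237267 0.29088419675827026
['top', 'side'] [ 0.5178  0.1409 -0.2116] -12.125685858808573 0.4247910976409912
```

View pics/k2.png

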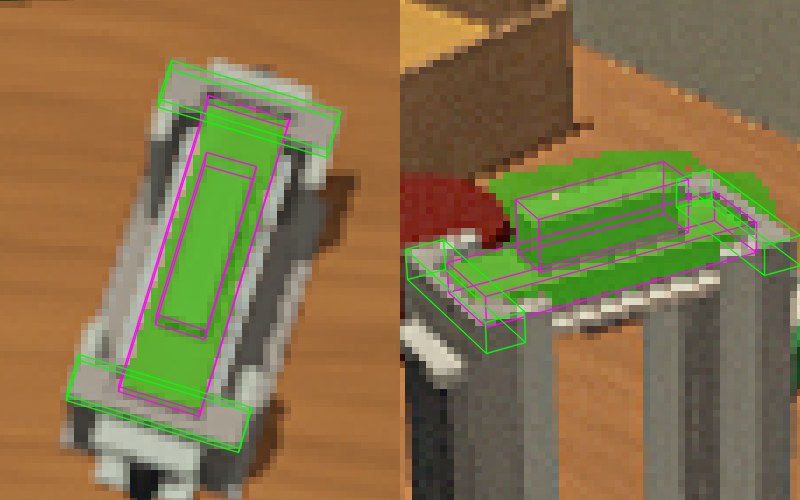

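```bash
cat >> h.py <<'E'
def plan(x,y,z,yaw_deg,show=True):
    """tool x axis heading yaw (mod 180), tool down"""
    o=r.get_obs(); A=R.from_rotvec(o['orientation']); best=None
    for k in(0,180):
        a=np.radians(yaw_deg+k); T=np.array([[np.cos(a),np.sin(a),0],[np.sin(a),-np.cos(a),0],[0,0,-1]])
        # columns: x=(c,s,0) y=(s,-c,0) z=(0,0,-1)
        d=(A.inv()*R.from_matrix(T)).as_rotvec(degrees=True)
        if best is None or np.linalg.norm(d)<np.linalg.norm(best): best=d
    s=A.inv().apply(np.array([x,y,z])-o['tcp_pos'])*100
    if show: print('t',round(o['clock'],2),'tcp',np.round(o['tcp_pos'],4),'yaw',np.round(np.degrees(np.arctan2(*A.as_matrix()[1::-1,0])),1),'F',np.round(o['contact_force'],1),'w',round(o['grip_width'],4),'q7',round(o['joints'][6],2))
    print('  -> xyz cm',np.round(s,2),'rot',np.round(best,1),'dist',round(np.linalg.norm(s),1))
E
python3 -c "
from h import *
plan(.518,.140,.30,-12.3); plan(.518,.14,.205,-12.3)"
```

```text
t 1.2 tcp [0.3002 0.6046 0.2313] yaw 153.6 F [-0.3 -0.7 -0.5] w 0.0858 q7 -0.08
  -> xyz cm [-40.17 -31.93  -6.87] rot [ -0.   -0.  -14.1] dist 51.8
t 1.2 tcp [0.3002 0.6046 0.2313] yaw 153.6 F [-0.3 -0.7 -0.5] w 0.0858 q7 -0.08
  -> xyz cm [-40.17 -31.93   2.63] rot [ -0.   -0.  -14.1] dist 51.4
```

Call:
jog_arm([
  {"xyz": [-2, -1.5, -3], "delta_rot": [0, 0, -3], "fingers": 0},
  {"xyz": [-5, -4, -6], "delta_rot": [0, 0, -6], "fingers": 0},
  {"xyz": [-8, -6.3, -7], "delta_rot": [0, 0, -9], "fingers": 0},
  {"xyz": [-11, -8.7, -7], "delta_rot": [0, 0, -12], "fingers": 0},
  {"xyz": [-14, -11, -7], "delta_rot": [0, 0, -14], "fingers": 0},
])

```text
clock: 1.62
tcp_pos: [0.3778, 0.4424, 0.303]
orientation: [0.335, 3.122, 0.004]
contact_force: [1.1, -0.5, -0.6]
grip_width: 0.0853
```

```bash
python3 -c "
from h import *
plan(.518,.140,.30,-12.3)"
```

```text
t 1.62 tcp [0.3778 0.4424 0.303 ] yaw 167.7 F [ 1.1 -0.5 -0.6] w 0.0853 q7 0.39
  -> xyz cm [-20.12 -26.58   0.25] rot [0.2 0.1 0. ] dist 33.3
```

Call:
jog_arm([
  {"xyz": [-2.4, -3.2, 0], "fingers": 0},
  {"xyz": [-4.8, -6.4, 0], "fingers": 0},
  {"xyz": [-7.2, -9.6, 0], "fingers": 0},
  {"xyz": [-9.6, -12.8, 0], "fingers": 0},
  {"xyz": [-12, -16, 0], "fingers": 0},
])

```text
$.rows[0]: bad value
```

Call:
jog_arm([
  {"xyz": [-2.0, -2.6, 0], "fingers": 0},
  {"xyz": [-4.1, -5.3, 0], "fingers": 0},
  {"xyz": [-6.1, -8.0, 0], "fingers": 0},
  {"xyz": [-8.1, -10.6, 0], "fingers": 0},
  {"xyz": [-8.1, -10.6, 0], "fingers": 0},
])

```text
$.rows[0]: bad value
```

```bash
python3 - <<'E'
from h import *
plan(.518,.140,.21,-12.3)
a=imaging.grab_frame('top');b=imaging.grab_frame('side')
cv2.imwrite('pics/top1.png',a);cv2.imwrite('pics/side1.png',b)
cv2.imwrite('pics/v1.png',np.hstack([cv2.resize(a[130:290,60:430],(400,300)),cv2.resize(b,(400,300))]))
E
```

```text
t 1.62 tcp [0.3778 0.4424 0.303 ] yaw 167.7 F [ 1.1 -0.5 -0.6] w 0.0853 q7 0.39
  -> xyz cm [-20.11 -26.6    9.25] rot [0.2 0.1 0. ] dist 34.6
```

View pics/v1.png

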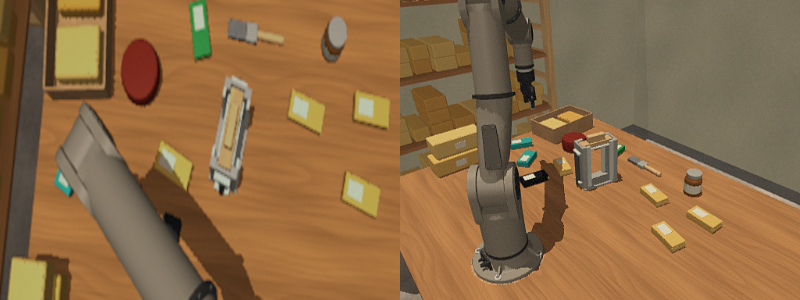

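Call:
jog_arm([
  {"xyz": [-2.4, -3.2, 0], "delta_rot": [0, 0, 0], "fingers": 0},
  {"xyz": [-4.8, -6.4, 0], "delta_rot": [0, 0, 0], "fingers": 0},
  {"xyz": [-7.2, -9.6, 0], "delta_rot": [0, 0, 0], "fingers": 0},
  {"xyz": [-9.6, -12.8, 0], "delta_rot": [0, 0, 0], "fingers": 0},
  {"xyz": [-12, -16, 0], "delta_rot": [0, 0, 0], "fingers": 0},
])

```text
clock: 2.13
tcp_pos: [0.4631, 0.2528, 0.3031]
orientation: [0.354, 3.118, -0.002]
contact_force: [0.3, 0.1, 0.2]
grip_width: 0.0858
```

Call:
jog_arm([
  {"xyz": [-2.0, -2.6, 0], "delta_rot": [0, 0, 0], "fingers": 0},
  {"xyz": [-4.1, -5.3, 0], "delta_rot": [0, 0, 0], "fingers": 0},
  {"xyz": [-6.1, -8.0, 0], "delta_rot": [0, 0, 0], "fingers": 0},
  {"xyz": [-8.1, -10.6, 0], "delta_rot": [0, 0, 0], "fingers": 0},
  {"xyz": [-8.1, -10.6, 0], "delta_rot": [0, 0, 0], "fingers": 0},
])

```text
clock: 2.55
tcp_pos: [0.5208, 0.1241, 0.3039]
orientation: [0.369, 3.114, -0.006]
contact_force: [0.8, -0.8, 1.0]
grip_width: 0.0853
```

```bash
python3 - <<'E'
from h import *
plan(.518,.140,.21,-12.3)
a=imaging.grab_frame('top');b=imaging.grab_frame('side')
cv2.imwrite('pics/top2.png',a);cv2.imwrite('pics/side2.png',b)
cv2.imwrite('pics/v2.png',np.hstack([cv2.resize(a,(400,300)),cv2.resize(b,(400,300))]))
E
```

```text
t 2.55 tcp [0.5208 0.1241 0.3039] yaw 166.5 F [ 0.8 -0.8  1. ] w 0.0853 q7 1.03
  -> xyz cm [0.7  1.51 9.38] rot [-0.2  0.3 -1.2] dist 9.5
```

View pics/v2.png

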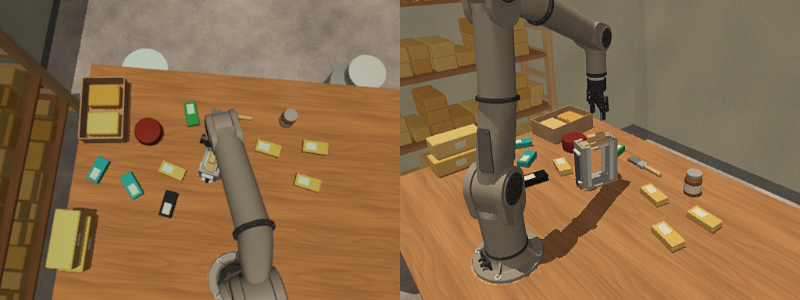

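Call:
jog_arm([
  {"xyz": [0.7, 1.5, 0], "delta_rot": [0, 0, -1.2], "fingers": 0.3},
  {"xyz": [0.7, 1.5, 2], "delta_rot": [0, 0, -1.2], "fingers": 0.3},
  {"xyz": [0.7, 1.5, 4], "delta_rot": [0, 0, -1.2], "fingers": 0.3},
  {"xyz": [0.7, 1.5, 5], "delta_rot": [0, 0, -1.2], "fingers": 0.3},
  {"xyz": [0.7, 1.5, 5], "delta_rot": [0, 0, -1.2], "fingers": 0.3},
])

```text
clock: 3.07
tcp_pos: [0.5133, 0.1486, 0.2511]
orientation: [-0.32, -3.124, 0.005]
contact_force: [0.0, -0.6, -0.0]
grip_width: 0.06
```

```bash
python3 - <<'E'
from h import *
plan(.518,.140,.212,-12.3)
b=imaging.grab_frame('side')
u,v=proj('side',[.518,.14,.22])[0].astype(int)
cv2.imwrite('pics/v3.png',cv2.resize(b[v-45:v+45,u-50:u+50],None,fx=6,fy=6,interpolation=0))
E
```

```text
t 3.07 tcp [0.5133 0.1486 0.2511] yaw 168.3 F [ 0.  -0.6 -0. ] w 0.06 q7 1.02
  -> xyz cm [-0.63 -0.73  3.91] rot [-0.2 -0.   0.6] dist 4.0
```

View pics/v3.png

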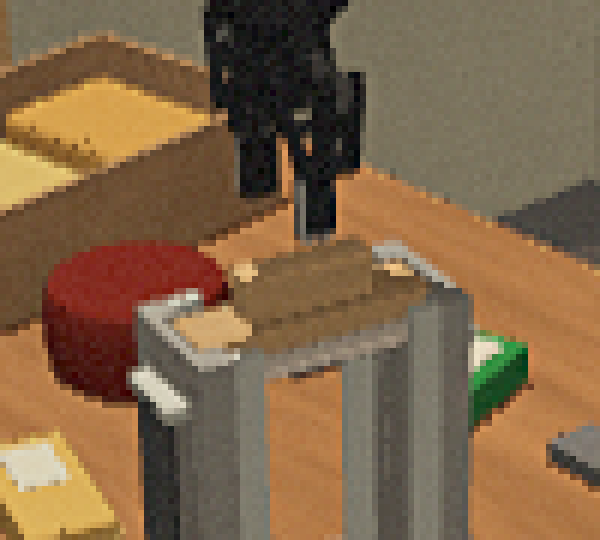

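```bash
python3 - <<'E'
from h import *
plan(.518,.140,.212,-12.3)
E
```

```text
t 3.12 tcp [0.5144 0.1482 0.2527] yaw 168.2 F [-0.3 -0.4  0.8] w 0.0597 q7 1.02
  -> xyz cm [-0.52 -0.73  4.07] rot [-0.1  0.1  0.5] dist 4.2
```

```bash
python3 - <<'E'
s=open('h.py').read()
s=s.replace('''    o=r.get_obs(); A=R.from_rotvec(o['orientation']); best=None''','''    o=avg(n) ; A=R.from_rotvec(o['orientation']); best=None''').replace("def plan(x,y,z,yaw_deg,show=True)",'''def avg(n):
    if n==0: return r.get_obs()
    L=[]
    for _ in range(n+1): imaging.grab_frame('side'); L.append(r.get_obs())
    o=dict(L[-1]); L=L[1:]
    for k in('tcp_pos','contact_force','grip_width'): o[k]=np.mean([l[k] for l in L],0)
    o['orientation']=R.concatenate([R.from_rotvec(l['orientation']) for l in L]).mean().as_rotvec()
    print('std',np.round(np.std([l['tcp_pos'] for l in L],0)*1e3,1),'mm')
    return o
def plan(x,y,z,yaw_deg,show=True,n=5)''')
open('h.py','w').write(s)
E
python3 - <<'E'
from h import *
plan(.518,.140,.212,-12.3)
E
```

```text
std [0.1 0.3 0.1] mm
t 3.42 tcp [0.516  0.1472 0.2545] yaw 168.1 F [-0.1 -0.1 -0.1] w 0.0597 q7 1.02
  -> xyz cm [-0.32 -0.66  4.25] rot [0.  0.3 0.4] dist 4.3
```

Call:
jog_arm([
  {"xyz": [-0.3, -0.65, 0], "delta_rot": [0, 0, 0.4], "fingers": 0.3},
  {"xyz": [-0.3, -0.65, 1], "delta_rot": [0, 0, 0.4], "fingers": 0.3},
  {"xyz": [-0.3, -0.65, 1.5], "delta_rot": [0, 0, 0.4], "fingers": 0.3},
  {"xyz": [-0.3, -0.65, 1.5], "delta_rot": [0, 0, 0.4], "fingers": 0.3},
  {"xyz": [-0.3, -0.65, 1.5], "delta_rot": [0, 0, 0.4], "fingers": 0.3},
])

```text
clock: 3.83
tcp_pos: [0.5172, 0.1396, 0.2387]
orientation: [0.337, 3.12, -0.001]
contact_force: [0.6, -0.4, 0.5]
grip_width: 0.0598
```

```bash
python3 - <<'E'
from h import *
plan(.518,.140,.212,-12.3)
plan(.518,.140,.212,-12.3)
E
```

```text
std [0.1 0.  0.1] mm
t 4.13 tcp [0.5178 0.1399 0.2395] yaw 167.7 F [-0.   0.3  0.1] w 0.0598 q7 1.03
  -> xyz cm [-0.01  0.01  2.75] rot [ 0.   0.3 -0. ] dist 2.8
std [0. 0. 0.] mm
t 4.43 tcp [0.5177 0.1398 0.2395] yaw 167.7 F [ 0.1 -0.3  0.1] w 0.0599 q7 1.03
  -> xyz cm [-0.01  0.02  2.75] rot [ 0.   0.3 -0. ] dist 2.8
```

Precise once settled. Descend to the rib and close.

Call:
jog_arm([
  {"xyz": [0, 0, 1.2], "delta_rot": [0, 0.3, 0], "fingers": 0.3},
  {"xyz": [0, 0, 2.4], "delta_rot": [0, 0.3, 0], "fingers": 0.3},
  {"xyz": [0, 0, 2.7], "delta_rot": [0, 0.3, 0], "fingers": 0.3},
  {"xyz": [0, 0, 2.7], "delta_rot": [0, 0.3, 0], "fingers": 0.3},
  {"xyz": [0, 0, 2.7], "delta_rot": [0, 0.3, 0], "fingers": 0.5},
], grip_force=50)

```text
clock: 4.85
tcp_pos: [0.5178, 0.1397, 0.2122]
orientation: [-0.338, -3.123, -0.0]
contact_force: [-0.1, 0.0, -0.1]
grip_width: 0.049
```

Call:
jog_arm([
  {"xyz": [0, 0, 0], "delta_rot": [0, 0, 0], "fingers": 0.7},
  {"xyz": [0, 0, 0], "delta_rot": [0, 0, 0], "fingers": 0.8},
  {"xyz": [0, 0, 0], "delta_rot": [0, 0, 0], "fingers": 1},
  {"xyz": [0, 0, 0], "delta_rot": [0, 0, 0], "fingers": 1},
  {"xyz": [0, 0, 0], "delta_rot": [0, 0, 0], "fingers": 1},
])

```text
clock: 5.27
tcp_pos: [0.5182, 0.1398, 0.2128]
orientation: [0.338, 3.123, 0.001]
contact_force: [-0.5, -0.6, 3.4]
grip_width: 0.0231
```

```bash
python3 - <<'E'
from h import *
plan(.518,.140,.30,-12.3)
E
```

```text
std [0. 0. 0.] mm
t 5.57 tcp [0.5182 0.1398 0.2128] yaw 167.7 F [-0.5 -0.7  5.5] w 0.0231 q7 1.05
  -> xyz cm [ 0.02  0.02 -8.72] rot [ 0.  0. -0.] dist 8.7
```

Call:
jog_arm([
  {"xyz": [0, 0, -0.5], "delta_rot": [0, 0, 0], "fingers": 1},
  {"xyz": [0, 0, -1.5], "delta_rot": [0, 0, 0], "fingers": 1},
  {"xyz": [0, 0, -3.5], "delta_rot": [0, 0, 0], "fingers": 1},
  {"xyz": [0, 0, -5.5], "delta_rot": [0, 0, 0], "fingers": 1},
  {"xyz": [0, 0, -7], "delta_rot": [0, 0, 0], "fingers": 1},
])

```text
clock: 5.98
tcp_pos: [0.5183, 0.1398, 0.2847]
orientation: [0.338, 3.123, 0.002]
contact_force: [-0.3, 0.2, -1.2]
grip_width: 0.0234
```

```bash
python3 - <<'E'
from h import *
plan(.46,-.06,.28,-12.3)
for n in("top","side"):
    a=imaging.grab_frame(n);cv2.imwrite(f'pics/{n}3.png',a)
    u,v=proj(n,[.518,.14,.24])[0].astype(int)
    cv2.imwrite(f'pics/z_{n}3.png',cv2.resize(a[v-45:v+45,u-50:u+50],None,fx=4,fy=4,interpolation=0))
cv2.imwrite('pics/z3.png',np.hstack([cv2.imread('pics/z_top3.png'),cv2.imread('pics/z_side3.png')]))
E
```

```text
std [0.8 0.2 1.5] mm
t 6.28 tcp [0.5182 0.1398 0.2832] yaw 167.7 F [-0.  -0.1 -1.5] w 0.0232 q7 1.03
  -> xyz cm [  1.42 -20.76   0.3 ] rot [ 0.1  0.  -0. ] dist 20.8
```

View pics/z3.png

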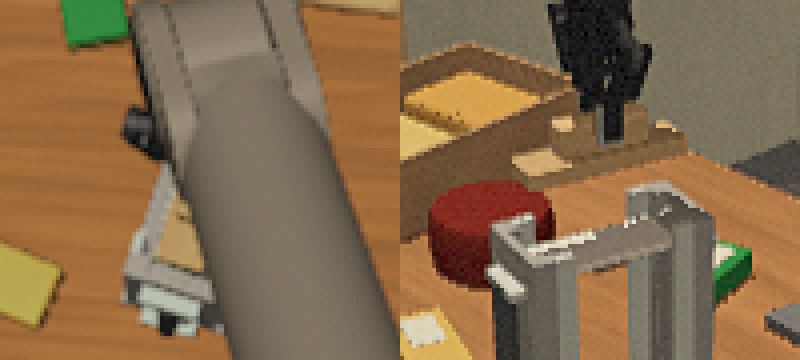

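Call:
jog_arm([
  {"xyz": [0.3, -3, 0], "delta_rot": [0, 0, 0], "fingers": 1},
  {"xyz": [0.6, -7, 0], "delta_rot": [0, 0, 0], "fingers": 1},
  {"xyz": [0.9, -11, 0], "delta_rot": [0, 0, 0], "fingers": 1},
  {"xyz": [1.2, -15, 0], "delta_rot": [0, 0, 0], "fingers": 1},
  {"xyz": [1.4, -18, 0], "delta_rot": [0, 0, 0], "fingers": 1},
])

```text
clock: 6.8
tcp_pos: [0.4635, -0.0366, 0.2811]
orientation: [-0.341, -3.12, 0.002]
contact_force: [0.9, -0.6, -1.9]
grip_width: 0.0229
```

```bash
python3 - <<'E'
from h import *
plan(.46,-.06,.03,-12.3)
E
```

```text
std [0.8 2.5 0. ] mm
t 7.1 tcp [ 0.4647 -0.0347  0.2814] yaw 167.5 F [-0.   0.6 -1.4] w 0.0231 q7 1.32
  -> xyz cm [-0.15 -2.55 25.15] rot [-0.1 -0.1 -0.2] dist 25.3
```

Call:
jog_arm([
  {"xyz": [0, -2.5, 3], "delta_rot": [0, 0, 0], "fingers": 1},
  {"xyz": [0, -2.5, 7], "delta_rot": [0, 0, 0], "fingers": 1},
  {"xyz": [0, -2.5, 11], "delta_rot": [0, 0, 0], "fingers": 1},
  {"xyz": [0, -2.5, 15], "delta_rot": [0, 0, 0], "fingers": 1},
  {"xyz": [0, -2.5, 18], "delta_rot": [0, 0, 0], "fingers": 1},
])

```text
clock: 7.52
tcp_pos: [0.459, -0.055, 0.0986]
orientation: [-0.33, -3.12, 0.001]
contact_force: [0.4, 1.5, -1.8]
grip_width: 0.0232
```

```bash
python3 - <<'E'
from h import *
plan(.46,-.06,.023,-12.3)
a=imaging.grab_frame('side');cv2.imwrite('pics/side4.png',a);cv2.imwrite('pics/top4.png',imaging.grab_frame('top'))
E
```

```text
std [1.9 0.4 2.2] mm
t 7.82 tcp [ 0.4596 -0.0556  0.101 ] yaw 167.9 F [ 0.3 -0.4 -0.8] w 0.0227 q7 1.52
  -> xyz cm [-0.16 -0.41  7.8 ] rot [-0.1 -0.3  0.2] dist 7.8
```

View pics/side4.png

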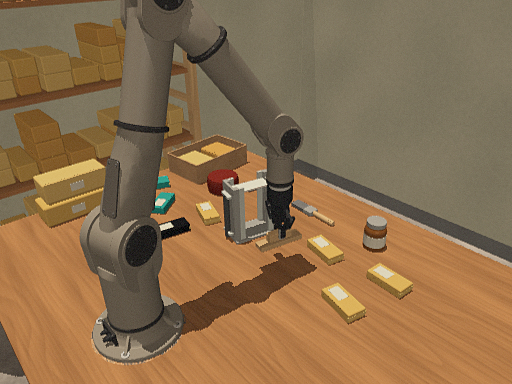

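Call:
jog_arm([
  {"xyz": [0, 0, 2], "delta_rot": [0, 0, 0], "fingers": 1},
  {"xyz": [0, 0, 4], "delta_rot": [0, 0, 0], "fingers": 1},
  {"xyz": [0, 0, 6], "delta_rot": [0, 0, 0], "fingers": 1},
  {"xyz": [0, 0, 7], "delta_rot": [0, 0, 0], "fingers": 1},
  {"xyz": [0, 0, 7.2], "delta_rot": [0, 0, 0], "fingers": 1},
])

```text
clock: 8.33
tcp_pos: [0.4615, -0.0561, 0.031]
orientation: [0.334, 3.123, 0.001]
contact_force: [-0.8, 0.4, -0.5]
grip_width: 0.0231
```

```bash
python3 - <<'E'
from h import *
plan(.46,-.06,.023,-12.3)
E
```

```text
std [0.2 0.  0.2] mm
t 8.63 tcp [ 0.4625 -0.0563  0.0324] yaw 167.8 F [ 0.1  0.2 -1.4] w 0.0229 q7 1.59
  -> xyz cm [ 0.17 -0.42  0.94] rot [0.1 0.2 0.1] dist 1.0
```

Call:
jog_arm([
  {"xyz": [0, 0, 0.4], "delta_rot": [0, 0, 0], "fingers": 1},
  {"xyz": [0, 0, 0.7], "delta_rot": [0, 0, 0], "fingers": 1},
  {"xyz": [0, 0, 1.0], "delta_rot": [0, 0, 0], "fingers": 1},
  {"xyz": [0, 0, 1.0], "delta_rot": [0, 0, 0], "fingers": 1},
  {"xyz": [0, 0, 1.0], "delta_rot": [0, 0, 0], "fingers": 1},
])

```text
clock: 9.05
tcp_pos: [0.4629, -0.0562, 0.0228]
orientation: [0.334, 3.12, 0.002]
contact_force: [-1.4, -0.5, 7.9]
grip_width: 0.0232
```

Call:
jog_arm([
  {"xyz": [0, 0, 0], "delta_rot": [0, 0, 0], "fingers": 0.4},
  {"xyz": [0, 0, 0], "delta_rot": [0, 0, 0], "fingers": 0.3},
  {"xyz": [0, 0, 0], "delta_rot": [0, 0, 0], "fingers": 0.3},
  {"xyz": [0, 0, -2], "delta_rot": [0, 0, 0], "fingers": 0.2},
  {"xyz": [0, 0, -5], "delta_rot": [0, 0, 0], "fingers": 0},
])

```text
clock: 9.47
tcp_pos: [0.4606, -0.0562, 0.0713]
orientation: [-0.334, -3.122, -0.0]
contact_force: [1.5, 0.2, 0.7]
grip_width: 0.0784
```

```bash
python3 - <<'E'
from h import *
plan(.608,-.118,.15,78.5)
E
```

```text
std [1.1 0.2 1.2] mm
t 9.77 tcp [ 0.4635 -0.0562  0.0736] yaw 167.8 F [-0.1 -0.2  0. ] w 0.0853 q7 1.55
  -> xyz cm [-15.48  -2.96  -7.56] rot [ 0.4  0.2 89.3] dist 17.5
```

```bash
cat > /tmp/b.py <<'E'
from h import *
for o in fitblocks(): 
  if o[1]<.6:p=o[0];print(np.round(p[:2],4),round(np.degrees(p[2])%180,1),round(o[1],3),o[2:])
E
python3 /tmp/b.py
```

```text
[ 0.6083 -0.1181] 77.8 0.231 (['top', 'side'], np.int32(311), array([345.23472669, 188.18649518]))
[ 0.6313 -0.3439] 86.1 0.152 (['top', 'side'], np.int32(399), array([405.23558897, 188.52380952]))
[0.4599 0.3282] 71.9 0.135 (['top', 'side'], np.int32(402), array([222.31094527, 218.74875622]))
[ 0.4586 -0.3113] 77.4 0.147 (['top', 'side'], np.int32(424), array([395.42924528, 233.90330189]))
```

Call:
jog_arm([
  {"xyz": [-1, 0, -3], "delta_rot": [0, 0, 7], "fingers": 0},
  {"xyz": [-3, -0.5, -6], "delta_rot": [0, 0, 14], "fingers": 0},
  {"xyz": [-6, -1, -9], "delta_rot": [0, 0, 21], "fingers": 0},
  {"xyz": [-9, -1.6, -9], "delta_rot": [0, 0, 28], "fingers": 0},
  {"xyz": [-12, -2.2, -9], "delta_rot": [0, 0, 35], "fingers": 0},
])

```text
clock: 10.28
tcp_pos: [0.5767, -0.1036, 0.1637]
orientation: [1.264, 2.871, 0.005]
contact_force: [0.2, -0.1, 0.2]
grip_width: 0.0854
```

```bash
python3 /tmp/b.py; python3 -c "
from h import *
plan(.608,-.118,.12,78.5)"
```

```text
[ 0.6313 -0.3435] 85.8 0.149 (['top', 'side'], np.int32(403), array([405.24317618, 188.60794045]))
[0.4604 0.329 ] 71.1 0.133 (['top', 'side'], np.int32(403), array([222.34739454, 218.75186104]))
[ 0.4703 -0.0537] 153.7 0.413 (['top'], np.int32(302), array([322.79470199, 225.04635762]))
[ 0.4587 -0.3113] 77.4 0.153 (['top', 'side'], np.int32(424), array([395.38443396, 233.88915094]))
[-0.0906  1.0097] 89.1 0.187 (['top'], np.int32(566), array([ 14.10777385, 358.7155477 ]))
std [0.3 0.3 0.3] mm
t 10.68 tcp [ 0.5731 -0.1029  0.1611] yaw 132.8 F [ 0.1 -0.3 -0.2] w 0.0853 q7 1.07
  -> xyz cm [-3.48  1.53  4.11] rot [ 0.  -0.1 54.3] dist 5.6
```

Call:
jog_arm([
  {"xyz": [-1.5, 0.7, 0], "delta_rot": [0, 0, 7], "fingers": 0},
  {"xyz": [-3.5, 1.5, 0], "delta_rot": [0, 0, 14], "fingers": 0},
  {"xyz": [-3.5, 1.5, 0], "delta_rot": [0, 0, 21], "fingers": 0},
  {"xyz": [-3.5, 1.5, 0], "delta_rot": [0, 0, 28], "fingers": 0},
  {"xyz": [-3.5, 1.5, 0], "delta_rot": [0, 0, 35], "fingers": 0},
])

```text
clock: 11.1
tcp_pos: [0.6074, -0.1179, 0.1615]
orientation: [-2.071, -2.361, -0.003]
contact_force: [0.6, 0.7, -0.9]
grip_width: 0.0857
```

```bash
python3 -c "
from h import *
plan(.608,-.118,.12,78.5)"
```

```text
std [0.1 0.1 0.1] mm
t 11.4 tcp [ 0.6074 -0.1178  0.1615] yaw 98.0 F [-0.   0.1 -0. ] w 0.0854 q7 0.58
  -> xyz cm [-0.04  0.05  4.15] rot [ 0.  -0.1 19.5] dist 4.2
```

Call:
jog_arm([
  {"xyz": [0, 0, 0], "delta_rot": [0, 0, 7], "fingers": 0},
  {"xyz": [0, 0, 0], "delta_rot": [0, 0, 14], "fingers": 0},
  {"xyz": [0, 0.05, 3], "delta_rot": [0, 0, 19.5], "fingers": 0},
  {"xyz": [0, 0.05, 7], "delta_rot": [0, 0, 19.5], "fingers": 0},
  {"xyz": [0, 0.05, 10], "delta_rot": [0, 0, 19.5], "fingers": 0},
])

```text
clock: 11.82
tcp_pos: [0.608, -0.117, 0.06]
orientation: [-2.429, -1.99, -0.004]
contact_force: [-0.7, 1.1, -0.4]
grip_width: 0.0855
```

```bash
cat > /tmp/c.py <<'E'
import sys
from h import *
n=sys.argv[1]; P=np.array([float(v) for v in sys.argv[2:5]])
a=imaging.grab_frame('side'); u,v=proj('side',P)[0].astype(int)
cv2.imwrite(f'pics/{n}.png',cv2.resize(a[max(v-50,0):v+50,max(u-60,0):u+60],None,fx=5,fy=5,interpolation=0))
E
python3 -c "
from h import *
plan(.608,-.118,.003,78.5)"; python3 /tmp/c.py g1 .608 -.118 .03
```

```text
std [1.9 0.8 2.5] mm
t 12.12 tcp [ 0.6076 -0.1177  0.0614] yaw 78.6 F [-0.2  0.1  0.1] w 0.0854 q7 0.38
  -> xyz cm [-0.03  0.05  5.84] rot [-0.1 -0.1  0.1] dist 5.8
```

View pics/g1.png

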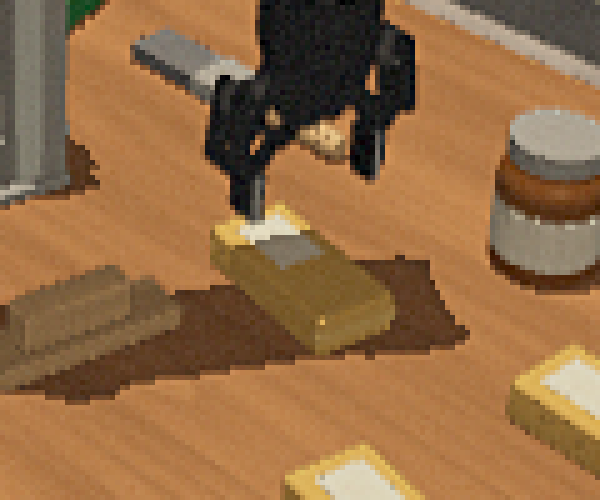

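Call:
jog_arm([
  {"xyz": [0, 0, 2], "delta_rot": [0, 0, 0], "fingers": 0},
  {"xyz": [0, 0, 4], "delta_rot": [0, 0, 0], "fingers": 0},
  {"xyz": [0, 0, 5], "delta_rot": [0, 0, 0], "fingers": 0},
  {"xyz": [0, 0, 5.5], "delta_rot": [0, 0, 0], "fingers": 0},
  {"xyz": [0, 0, 5.5], "delta_rot": [0, 0, 0], "fingers": 0},
])

```text
clock: 12.58
tcp_pos: [0.61, -0.1182, 0.0091]
orientation: [2.431, 1.987, 0.007]
contact_force: [0.2, 0.1, -0.2]
grip_width: 0.0856
```

Call:
jog_arm([
  {"xyz": [0, 0, 0.1], "delta_rot": [0, 0, 0], "fingers": 0.2},
  {"xyz": [0, 0, 0.1], "delta_rot": [0, 0, 0], "fingers": 0.3},
  {"xyz": [0, 0, 0.1], "delta_rot": [0, 0, 0], "fingers": 0.5},
  {"xyz": [0, 0, 0.1], "delta_rot": [0, 0, 0], "fingers": 0.5},
  {"xyz": [0, 0, 0.1], "delta_rot": [0, 0, 0], "fingers": 0.5},
], grip_force=60)

```text
clock: 13.0
tcp_pos: [0.6104, -0.1185, 0.0094]
orientation: [2.431, 1.987, 0.009]
contact_force: [-2.7, 1.4, 4.7]
grip_width: 0.0583
```

```bash
python3 -c "
from h import *
plan(.608,-.118,.30,78.5)"
```

```text
std [0. 0. 0.] mm
t 13.3 tcp [ 0.6104 -0.1185  0.0094] yaw 78.5 F [-1.5  0.5  5.2] w 0.0586 q7 0.42
  -> xyz cm [  0.09  -0.1  -29.06] rot [ 0.3 -0.2  0. ] dist 29.1
```

Call:
jog_arm([
  {"xyz": [0, 0, -2], "delta_rot": [0, 0, 0], "fingers": 0.6},
  {"xyz": [0, 0, -6], "delta_rot": [0, 0, 0], "fingers": 0.6},
  {"xyz": [0, 0, -10], "delta_rot": [0, 0, -7], "fingers": 0.6},
  {"xyz": [0, 0, -14], "delta_rot": [0, 0, -14], "fingers": 0.6},
  {"xyz": [0, 0, -18], "delta_rot": [0, 0, -21], "fingers": 0.6},
])

```text
clock: 13.72
tcp_pos: [0.6088, -0.119, 0.1914]
orientation: [2.021, 2.401, 0.007]
contact_force: [1.7, -0.1, -2.2]
grip_width: 0.0585
```

```bash
python3 -c "
from h import *
plan(.518,.14,.29,-12.3)"
```

```text
std [1.8 1.  3.3] mm
t 14.02 tcp [ 0.6104 -0.1192  0.1917] yaw 99.5 F [-0.2  0.  -2.9] w 0.0588 q7 0.58
  -> xyz cm [27.1  -4.74 -9.86] rot [  0.5   0.3 -68.2] dist 29.2
```

Call:
jog_arm([
  {"xyz": [1, 0, -4], "delta_rot": [0, 0, -7], "fingers": 0.6},
  {"xyz": [2, 0, -8], "delta_rot": [0, 0, -14], "fingers": 0.6},
  {"xyz": [5, -1, -10], "delta_rot": [0, 0, -21], "fingers": 0.6},
  {"xyz": [9, -1.8, -10], "delta_rot": [0, 0, -28], "fingers": 0.6},
  {"xyz": [12, -2.5, -10], "delta_rot": [0, 0, -35], "fingers": 0.6},
])

```text
clock: 14.43
tcp_pos: [0.5627, -0.002, 0.2878]
orientation: [1.208, 2.899, 0.006]
contact_force: [-0.1, 1.5, -4.0]
grip_width: 0.0586
```

```bash
python3 -c "
from h import *
plan(.518,.14,.29,-12.3,n=2)"
```

```text
std [0.4 1.6 0. ] mm
t 14.58 tcp [0.5616 0.0011 0.2862] yaw 135.0 F [ 0.5  0.1 -2.6] w 0.0589 q7 0.83
  -> xyz cm [12.91  6.74 -0.31] rot [  0.2  -0.2 -32.7] dist 14.6
```

Call:
jog_arm([
  {"xyz": [3, 1.5, -0.3], "delta_rot": [0, 0, -7], "fingers": 0.6},
  {"xyz": [6, 3, -0.3], "delta_rot": [0, 0, -14], "fingers": 0.6},
  {"xyz": [9, 4.7, -0.3], "delta_rot": [0, 0, -21], "fingers": 0.6},
  {"xyz": [12, 6.2, -0.3], "delta_rot": [0, 0, -28], "fingers": 0.6},
  {"xyz": [12.9, 6.7, -0.3], "delta_rot": [0, 0, -32.7], "fingers": 0.6},
])

```text
clock: 15.0
tcp_pos: [0.5164, 0.1431, 0.2879]
orientation: [-0.326, -3.119, -0.006]
contact_force: [-0.1, 0.4, -2.9]
grip_width: 0.0585
```

```bash
python3 -c "
from h import *
plan(.518,.14,.235,-12.3)"; python3 /tmp/c.py p1 .518 .14 .25
```

```text
std [0.6 1.6 0.4] mm
t 15.3 tcp [0.5184 0.1373 0.2885] yaw 167.4 F [ 0.1 -0.8 -2.8] w 0.0585 q7 1.07
  -> xyz cm [0.08 0.24 5.35] rot [ 0.1 -0.2 -0.3] dist 5.4
```

View pics/p1.png

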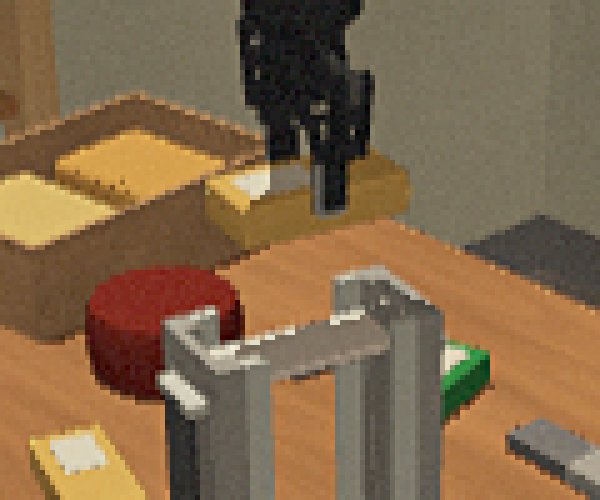

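```bash
cat > /tmp/d.py <<'E'
import sys
from h import *
name=sys.argv[1]; zo=float(sys.argv[2]) if len(sys.argv)>2 else .0094
a=imaging.grab_frame('side'); o=r.get_obs(); t=o['tcp_pos']; X=R.from_rotvec(o['orientation']).as_matrix()[:,0]; yaw=np.arctan2(X[1],X[0])
M=(.518,.14,np.radians(-12.3))
v=draw('side',a,t[0],t[1],yaw,[(0,0,t[2]-zo,.12,.06,.03)],(255,0,255),6)
v=draw('side',v,*M,[(-.074,0,.19,.02,.084,.016),(.074,0,.19,.02,.084,.016)],(0,255,0),6)
v=draw('side',v,*M,[(sx*.055,sy*.038,.0,.018,.008,.206) for sx in(-1,1) for sy in (-1,1)],(0,0,255),6)
u,w=(proj('side',[.518,.14,.23])[0]*6).astype(int); cv2.imwrite(f'pics/{name}.png',v[w-270:w+270,u-300:u+300])
E
python3 /tmp/d.py p2
```

```text
(no output)
```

View pics/p2.png

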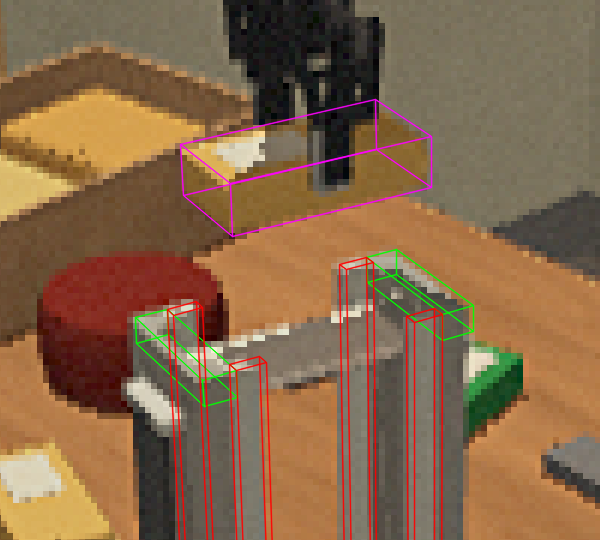

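Call:
jog_arm([
  {"xyz": [0.1, 0.25, 1.5], "delta_rot": [0, 0, -0.3], "fingers": 0.6},
  {"xyz": [0.1, 0.25, 3.5], "delta_rot": [0, 0, -0.3], "fingers": 0.6},
  {"xyz": [0.1, 0.25, 5], "delta_rot": [0, 0, -0.3], "fingers": 0.6},
  {"xyz": [0.1, 0.25, 5.5], "delta_rot": [0, 0, -0.3], "fingers": 0.6},
  {"xyz": [0.1, 0.25, 5.5], "delta_rot": [0, 0, -0.3], "fingers": 0.6},
])

```text
clock: 15.82
tcp_pos: [0.5179, 0.1382, 0.2332]
orientation: [-0.343, -3.119, -0.001]
contact_force: [0.2, 0.3, -2.0]
grip_width: 0.0584
```

```bash
python3 -c "
from h import *
plan(.518,.14,.205,-12.3)"; python3 /tmp/d.py p3
```

```text
std [0.1 0.2 0.2] mm
t 16.12 tcp [0.5192 0.1391 0.2354] yaw 167.5 F [ 0.3 -0.2 -2.6] w 0.0585 q7 1.09
  -> xyz cm [0.13 0.05 3.04] rot [ 0.2 -0.  -0.2] dist 3.0
```

View pics/p3.png

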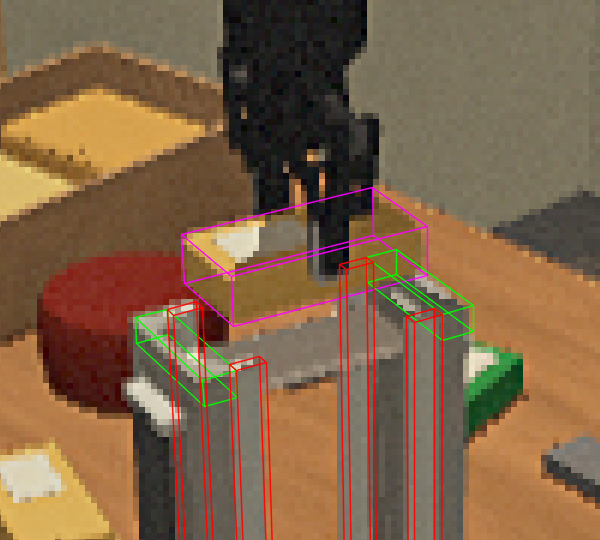

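Aligned with the mouth. Descend gently to the platform.

Call:
jog_arm([
  {"xyz": [0.1, 0.05, 0.6], "delta_rot": [0, 0, -0.2], "fingers": 0.6},
  {"xyz": [0.1, 0.05, 1.2], "delta_rot": [0, 0, -0.2], "fingers": 0.6},
  {"xyz": [0.1, 0.05, 1.8], "delta_rot": [0, 0, -0.2], "fingers": 0.6},
  {"xyz": [0.1, 0.05, 2.4], "delta_rot": [0, 0, -0.2], "fingers": 0.6},
  {"xyz": [0.1, 0.05, 3.0], "delta_rot": [0, 0, -0.2], "fingers": 0.6},
])

```text
clock: 16.58
tcp_pos: [0.5178, 0.1401, 0.2043]
orientation: [-0.335, -3.122, -0.005]
contact_force: [-0.2, 0.5, -2.8]
grip_width: 0.0582
```

```bash
python3 -c "
from h import *
plan(.518,.14,.171,-12.3)"; python3 /tmp/d.py p4
```

```text
std [0.4 0.1 0.6] mm
t 16.88 tcp [0.5179 0.14   0.2048] yaw 167.7 F [-0.2  0.2 -2.3] w 0.0586 q7 1.11
  -> xyz cm [-0.02 -0.01  3.38] rot [ 0.2 -0.1  0. ] dist 3.4
```

View pics/p4.png

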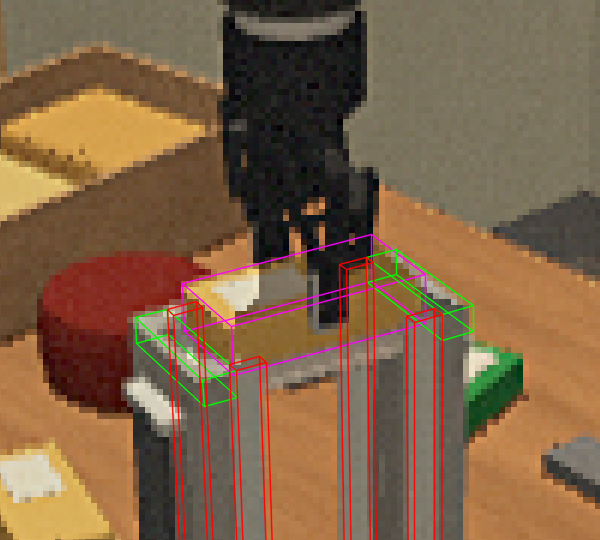

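Call:
jog_arm([
  {"xyz": [0, 0, 0.7], "delta_rot": [0, 0, 0], "fingers": 0.6},
  {"xyz": [0, 0, 1.4], "delta_rot": [0, 0, 0], "fingers": 0.6},
  {"xyz": [0, 0, 2.1], "delta_rot": [0, 0, 0], "fingers": 0.6},
  {"xyz": [0, 0, 2.8], "delta_rot": [0, 0, 0], "fingers": 0.6},
  {"xyz": [0, 0, 3.2], "delta_rot": [0, 0, 0], "fingers": 0.6},
])

```text
clock: 17.35
tcp_pos: [0.5192, 0.1405, 0.1732]
orientation: [0.335, 3.122, 0.007]
contact_force: [1.5, 0.2, 4.5]
grip_width: 0.059
```

```bash
python3 -c "
from h import *
plan(.518,.14,.1695,-12.3)"; python3 /tmp/d.py p5
```

```text
std [0.3 0.1 0.1] mm
t 17.65 tcp [0.5176 0.1401 0.1728] yaw 167.7 F [ 0.   0.1 -2.3] w 0.0585 q7 1.13
  -> xyz cm [-0.04  0.    0.33] rot [ 0.1 -0.1  0. ] dist 0.3
```

View pics/p5.png

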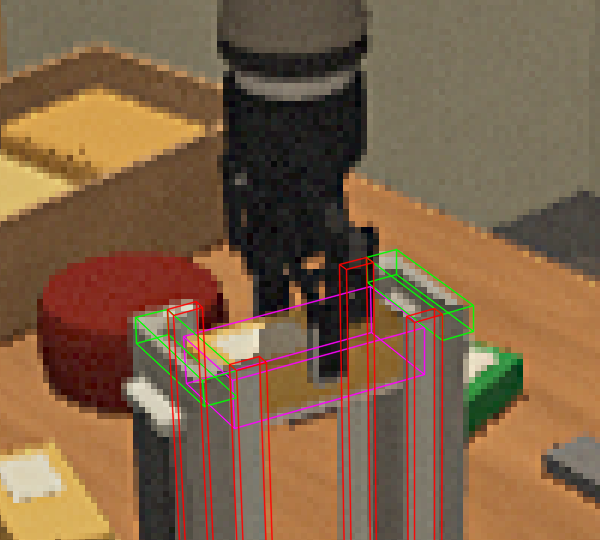

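Call:
jog_arm([
  {"xyz": [0, 0, 0.2], "delta_rot": [0, 0, 0], "fingers": 0.6},
  {"xyz": [0, 0, 0.4], "delta_rot": [0, 0, 0], "fingers": 0.6},
  {"xyz": [0, 0, 0.4], "delta_rot": [0, 0, 0], "fingers": 0.6},
  {"xyz": [0, 0, 0.4], "delta_rot": [0, 0, 0], "fingers": 0.6},
  {"xyz": [0, 0, 0.4], "delta_rot": [0, 0, 0], "fingers": 0.6},
])

```text
clock: 18.12
tcp_pos: [0.5177, 0.1401, 0.1692]
orientation: [-0.335, -3.122, -0.005]
contact_force: [0.2, 0.1, 2.9]
grip_width: 0.0587
```

```bash
python3 -c "
from h import *
plan(.518,.14,.1695,-12.3)"
```

```text
std [0. 0. 0.] mm
t 18.42 tcp [0.5177 0.1401 0.1692] yaw 167.7 F [ 0.  -0.4  2.6] w 0.0586 q7 1.13
  -> xyz cm [-0.03 -0.01 -0.03] rot [ 0.2 -0.1  0. ] dist 0.0
```

Call:
jog_arm([
  {"xyz": [0, 0, 0], "delta_rot": [0, 0, 0], "fingers": 0.2},
  {"xyz": [0, 0, 0], "delta_rot": [0, 0, 0], "fingers": 0},
  {"xyz": [0, 0, 0], "delta_rot": [0, 0, 0], "fingers": 0},
  {"xyz": [0, 0, -2], "delta_rot": [0, 0, 0], "fingers": 0},
  {"xyz": [0, 0, -6], "delta_rot": [0, 0, 0], "fingers": 0},
])

```text
clock: 18.83
tcp_pos: [0.5145, 0.1392, 0.2256]
orientation: [-0.333, -3.114, 0.003]
contact_force: [-0.3, 1.7, 0.4]
grip_width: 0.085
```

Call:
jog_arm([
  {"xyz": [0, 0, -3], "delta_rot": [0, 0, 0], "fingers": 0},
  {"xyz": [0, 1, -4], "delta_rot": [0, 0, 0], "fingers": 0},
  {"xyz": [0, 4, -4], "delta_rot": [0, 0, 0], "fingers": 0},
  {"xyz": [0, 8, -4], "delta_rot": [0, 0, 7], "fingers": 0},
  {"xyz": [0, 12, -4], "delta_rot": [0, 0, 14], "fingers": 0},
])

```text
clock: 19.25
tcp_pos: [0.5405, 0.2575, 0.2653]
orientation: [-0.722, -3.048, 0.004]
contact_force: [0.5, -0.4, 0.9]
grip_width: 0.0854
```

```bash
python3 /tmp/b.py; cat > /tmp/e.py <<'E'
import sys
from h import *
ims=[];M=(.518,.14,np.radians(-12.3))
for n in("top","side"):
    a=imaging.grab_frame(n)
    v=draw(n,a,*M,[(-.074,0,.19,.02,.084,.016),(.074,0,.19,.02,.084,.016)],(0,255,0),6)
    v=draw(n,v,*M,[(0,0,.16,.12,.06,.03)],(255,0,255),6)
    u,w=(proj(n,[.518,.14,.2])[0]*6).astype(int); ims.append(v[w-240:w+240,u-200:u+200])
cv2.imwrite(f'pics/{sys.argv[1]}.png',np.hstack(ims))
E
python3 /tmp/e.py q1; python3 -c "
from h import *
plan(.460,.3285,.12,71.5)"
```

```text
[0.5573 0.1331] 170.6 0.248 (['top'], np.int32(375), array([276.14933333, 192.84266667]))
[ 0.6313 -0.3439] 86.1 0.163 (['top', 'side'], np.int32(398), array([405.2839196 , 188.51507538]))
[0.4604 0.3302] 70.8 0.191 (['top', 'side'], np.int32(354), array([220.63276836, 218.76836158]))
[ 0.4629 -0.054 ] 157.7 0.394 (['top'], np.int32(331), array([322.81570997, 226.64048338]))
[ 0.4586 -0.3113] 76.9 0.147 (['top', 'side'], np.int32(424), array([395.38443396, 233.88915094]))
[-0.0901  1.0098] 88.5 0.186 (['top'], np.int32(571), array([ 14.03327496, 358.73730298]))
std [0.1 0.2 0.3] mm
t 19.75 tcp [0.5403 0.2551 0.265 ] yaw 153.7 F [-0. -0. -0.] w 0.0855 q7 0.7
  -> xyz cm [10.33  3.11 14.57] rot [-0.6 -0.1 82.2] dist 18.1
```

View pics/q1.png

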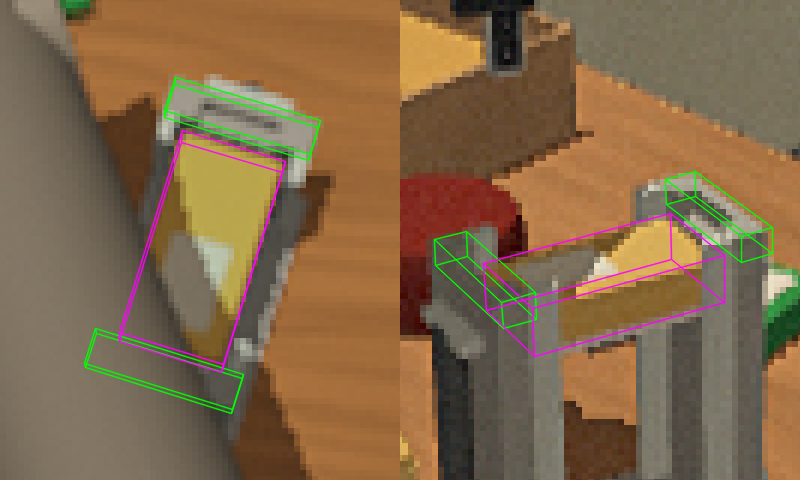

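Call:
jog_arm([
  {"xyz": [2, 0.6, 1], "delta_rot": [0, 0, 7], "fingers": 0},
  {"xyz": [4, 1.2, 3], "delta_rot": [0, 0, 14], "fingers": 0},
  {"xyz": [7, 2, 5], "delta_rot": [0, 0, 21], "fingers": 0},
  {"xyz": [9, 2.7, 7], "delta_rot": [0, 0, 28], "fingers": 0},
  {"xyz": [10.3, 3.1, 9], "delta_rot": [0, 0, 35], "fingers": 0},
])

```text
clock: 20.17
tcp_pos: [0.4591, 0.3302, 0.1755]
orientation: [-1.603, -2.691, 0.007]
contact_force: [0.3, 1.3, 0.3]
grip_width: 0.0854
```

```bash
python3 -c "
from h import *
plan(.460,.3285,.08,71.5,n=2)"
```

```text
std [1.3 0.5 1. ] mm
t 20.32 tcp [0.4585 0.3288 0.1743] yaw 118.9 F [0.3 0.1 0.2] w 0.0854 q7 -0.02
  -> xyz cm [-0.13  0.24  9.42] rot [-0.8  0.1 47.4] dist 9.4
```

Call:
jog_arm([
  {"xyz": [0, 0.2, 1], "delta_rot": [0, 0, 7], "fingers": 0},
  {"xyz": [0, 0.2, 2], "delta_rot": [0, 0, 14], "fingers": 0},
  {"xyz": [0, 0.2, 4], "delta_rot": [0, 0, 21], "fingers": 0},
  {"xyz": [0, 0.2, 6], "delta_rot": [0, 0, 28], "fingers": 0},
  {"xyz": [0, 0.2, 8], "delta_rot": [0, 0, 35], "fingers": 0},
])

```text
clock: 20.73
tcp_pos: [0.4635, 0.3281, 0.0967]
orientation: [-2.336, -2.093, 0.01]
contact_force: [0.4, 0.5, -0.4]
grip_width: 0.0856
```

```bash
python3 -c "
from h import *
plan(.460,.3285,.08,71.5)"
```

```text
std [0.6 0.8 1.1] mm
t 21.03 tcp [0.462  0.3281 0.0962] yaw 84.1 F [-0.1  0.1 -0.1] w 0.0855 q7 -0.47
  -> xyz cm [ 0.02 -0.19  1.62] rot [-0.6  0.3 12.6] dist 1.6
```

Call:
jog_arm([
  {"xyz": [0, -0.2, 0.8], "delta_rot": [-0.6, 0.3, 7], "fingers": 0},
  {"xyz": [0, -0.2, 1.6], "delta_rot": [-0.6, 0.3, 12.6], "fingers": 0},
  {"xyz": [0, -0.2, 3], "delta_rot": [-0.6, 0.3, 12.6], "fingers": 0},
  {"xyz": [0, -0.2, 4.5], "delta_rot": [-0.6, 0.3, 12.6], "fingers": 0},
  {"xyz": [0, -0.2, 4.5], "delta_rot": [-0.6, 0.3, 12.6], "fingers": 0},
])

```text
clock: 21.45
tcp_pos: [0.4595, 0.3291, 0.0517]
orientation: [-2.546, -1.84, -0.003]
contact_force: [-0.2, 0.5, 0.2]
grip_width: 0.0851
```

```bash
python3 -c "
from h import *
plan(.460,.3285,.008,71.5)"; python3 /tmp/c.py g2 .46 .3285 .03
```

```text
std [0.1 0.1 0.1] mm
t 21.75 tcp [0.4609 0.3296 0.0535] yaw 71.6 F [ 0.1  0.2 -0. ] w 0.0855 q7 -0.61
  -> xyz cm [-0.15 -0.06  4.55] rot [ 0.1 -0.2  0.1] dist 4.6
```

View pics/g2.png

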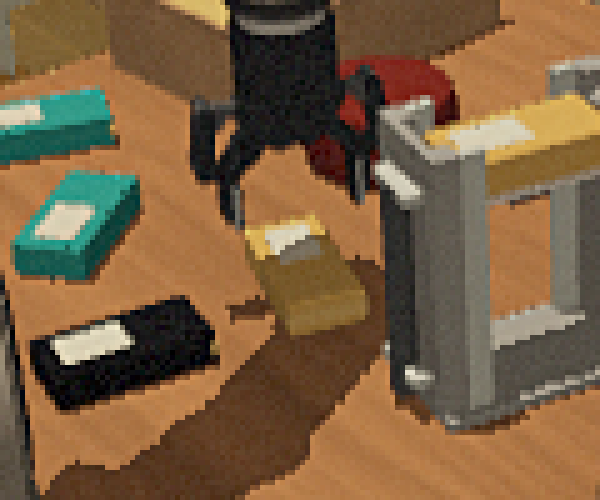

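Call:
jog_arm([
  {"xyz": [-0.1, -0.05, 2], "delta_rot": [0, 0, 0], "fingers": 0},
  {"xyz": [-0.1, -0.05, 3.5], "delta_rot": [0, 0, 0], "fingers": 0},
  {"xyz": [-0.1, -0.05, 4.4], "delta_rot": [0, 0, 0], "fingers": 0},
  {"xyz": [-0.1, -0.05, 4.4], "delta_rot": [0, 0, 0], "fingers": 0},
  {"xyz": [-0.1, -0.05, 4.4], "delta_rot": [0, 0, 0], "fingers": 0},
])

```text
clock: 22.22
tcp_pos: [0.46, 0.3289, 0.0093]
orientation: [-2.548, -1.836, -0.006]
contact_force: [0.6, -0.2, 0.4]
grip_width: 0.0856
```

Call:
jog_arm([
  {"xyz": [0, 0, 0.1], "delta_rot": [0, 0, 0], "fingers": 0.2},
  {"xyz": [0, 0, 0.1], "delta_rot": [0, 0, 0], "fingers": 0.3},
  {"xyz": [0, 0, 0.1], "delta_rot": [0, 0, 0], "fingers": 0.5},
  {"xyz": [0, 0, 0.1], "delta_rot": [0, 0, 0], "fingers": 0.5},
  {"xyz": [0, 0, 0.1], "delta_rot": [0, 0, 0], "fingers": 0.5},
])

```text
clock: 22.63
tcp_pos: [0.4607, 0.3292, 0.0095]
orientation: [-2.548, -1.836, -0.009]
contact_force: [-0.3, -0.8, 5.7]
grip_width: 0.0584
```

```bash
python3 -c "
from h import *
plan(.46,.3285,.30,71.5)"
```

```text
std [0. 0. 0.] mm
t 22.93 tcp [0.4607 0.3292 0.0095] yaw 71.5 F [-0.4 -1.   5.1] w 0.0586 q7 -0.57
  -> xyz cm [  0.06   0.03 -29.05] rot [ 0.1 -0.3  0. ] dist 29.1
```

Call:
jog_arm([
  {"xyz": [0, 0, -3], "delta_rot": [0, 0, 0], "fingers": 0.6},
  {"xyz": [0, 0, -7], "delta_rot": [0, 0, -6], "fingers": 0.6},
  {"xyz": [0, 0, -11], "delta_rot": [0, 0, -13], "fingers": 0.6},
  {"xyz": [0, 0, -15], "delta_rot": [0, 0, -20], "fingers": 0.6},
  {"xyz": [0, 0, -19], "delta_rot": [0, 0, -27], "fingers": 0.6},
])

```text
clock: 23.35
tcp_pos: [0.4596, 0.3277, 0.2014]
orientation: [2.043, 2.386, 0.008]
contact_force: [0.3, 1.6, -2.8]
grip_width: 0.0585
```

Call:
jog_arm([
  {"xyz": [0, 0, -3], "delta_rot": [0, 0, -7], "fingers": 0.6},
  {"xyz": [0, 0, -6], "delta_rot": [0, 0, -14], "fingers": 0.6},
  {"xyz": [0, 0, -9], "delta_rot": [0, 0, -21], "fingers": 0.6},
  {"xyz": [0, 0, -9], "delta_rot": [0, 0, -28], "fingers": 0.6},
  {"xyz": [0, 0, -9], "delta_rot": [0, 0, -35], "fingers": 0.6},
])

```text
clock: 23.77
tcp_pos: [0.4599, 0.3276, 0.294]
orientation: [1.221, 2.89, 0.014]
contact_force: [-1.2, 0.2, -3.1]
grip_width: 0.0585
```

```bash
python3 -c "
from h import *
plan(.518,.14,.28,-12.3,n=2)"
```

```text
std [0.1 0.1 0.3] mm
t 23.92 tcp [0.4589 0.327  0.2916] yaw 133.8 F [ 0.3 -0.  -2.5] w 0.0585 q7 0.16
  -> xyz cm [-17.59  -8.68   1.12] rot [  0.3   0.1 -33.9] dist 19.6
```

Call:
jog_arm([
  {"xyz": [-3.5, -1.7, 0.2], "delta_rot": [0, 0, -7], "fingers": 0.6},
  {"xyz": [-7, -3.5, 0.4], "delta_rot": [0, 0, -14], "fingers": 0.6},
  {"xyz": [-10.5, -5.2, 0.6], "delta_rot": [0, 0, -21], "fingers": 0.6},
  {"xyz": [-14, -7, 0.8], "delta_rot": [0, 0, -28], "fingers": 0.6},
  {"xyz": [-17, -8.4, 1], "delta_rot": [0.3, 0, -33.9], "fingers": 0.6},
])

```text
clock: 24.33
tcp_pos: [0.515, 0.1439, 0.2805]
orientation: [0.342, 3.123, -0.003]
contact_force: [0.5, 0.8, -3.0]
grip_width: 0.0586
```

```bash
python3 -c "
from h import *
plan(.518,.14,.235,-12.3)"
```

```text
std [0.6 3.3 0. ] mm
t 24.63 tcp [0.5155 0.1439 0.2806] yaw 167.1 F [-0.   0.6 -2.3] w 0.0586 q7 1.07
  -> xyz cm [-0.32 -0.31  4.56] rot [-0.1  0.1 -0.6] dist 4.6
```

Call:
jog_arm([
  {"xyz": [-0.3, -0.3, 1.5], "delta_rot": [0, 0, -0.6], "fingers": 0.6},
  {"xyz": [-0.3, -0.3, 3], "delta_rot": [0, 0, -0.6], "fingers": 0.6},
  {"xyz": [-0.3, -0.3, 4.6], "delta_rot": [0, 0, -0.6], "fingers": 0.6},
  {"xyz": [-0.3, -0.3, 4.6], "delta_rot": [0, 0, -0.6], "fingers": 0.6},
  {"xyz": [-0.3, -0.3, 4.6], "delta_rot": [0, 0, -0.6], "fingers": 0.6},
])

```text
clock: 25.05
tcp_pos: [0.5163, 0.145, 0.2341]
orientation: [-0.327, -3.123, 0.004]
contact_force: [-0.3, 0.1, -2.7]
grip_width: 0.0587
```

```bash
python3 -c "
from h import *
plan(.518,.14,.2,-12.3)"; python3 /tmp/d.py p6
```

```text
std [0.1 0.2 0.1] mm
t 25.35 tcp [0.5176 0.1445 0.2356] yaw 168.0 F [-0.2 -0.2 -2.5] w 0.0585 q7 1.12
  -> xyz cm [-0.12 -0.43  3.56] rot [-0.   0.1  0.3] dist 3.6
```

View pics/p6.png

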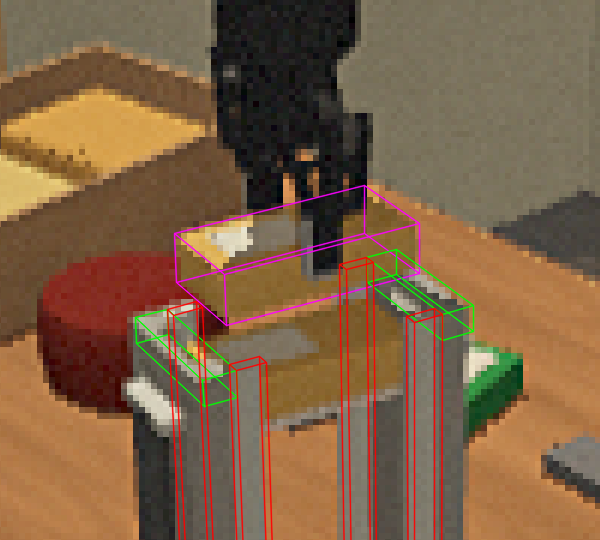

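Call:
jog_arm([
  {"xyz": [-0.1, -0.4, 0], "delta_rot": [0, 0, 0.3], "fingers": 0.6},
  {"xyz": [-0.1, -0.4, 0.3], "delta_rot": [0, 0, 0.3], "fingers": 0.6},
  {"xyz": [-0.1, -0.4, 0.6], "delta_rot": [0, 0, 0.3], "fingers": 0.6},
  {"xyz": [-0.1, -0.4, 0.6], "delta_rot": [0, 0, 0.3], "fingers": 0.6},
  {"xyz": [-0.1, -0.4, 0.6], "delta_rot": [0, 0, 0.3], "fingers": 0.6},
])

```text
clock: 25.82
tcp_pos: [0.5173, 0.1398, 0.2289]
orientation: [0.337, 3.123, -0.001]
contact_force: [-0.1, -0.2, -2.0]
grip_width: 0.0585
```

```bash
python3 -c "
from h import *
plan(.518,.14,.2,-12.3,n=3)"
```

```text
std [0. 0. 0.] mm
t 26.02 tcp [0.5176 0.14   0.2293] yaw 167.7 F [-0.2 -0.1 -2.5] w 0.0588 q7 1.12
  -> xyz cm [-0.03  0.01  2.93] rot [-0.   0.1 -0. ] dist 2.9
```

Call:
jog_arm([
  {"xyz": [0, 0, 0.8], "delta_rot": [0, 0, 0], "fingers": 0.6},
  {"xyz": [0, 0, 1.6], "delta_rot": [0, 0, 0], "fingers": 0.6},
  {"xyz": [0, 0, 2.4], "delta_rot": [0, 0, 0], "fingers": 0.6},
  {"xyz": [0, 0, 3.1], "delta_rot": [0, 0, 0], "fingers": 0.6},
  {"xyz": [0, 0, 3.6], "delta_rot": [0, 0, 0], "fingers": 0.6},
])

```text
clock: 26.43
tcp_pos: [0.5173, 0.1399, 0.1924]
orientation: [0.337, 3.123, -0.001]
contact_force: [-3.2, -0.0, 4.0]
grip_width: 0.0588
```

```bash
python3 -c "
from h import *
plan(.518,.14,.1694,-12.3,n=3)"
```

```text
std [0.1 0.  0.3] mm
t 26.63 tcp [0.5175 0.1398 0.1927] yaw 167.7 F [-0.3  0.3 -1.9] w 0.0584 q7 1.15
  -> xyz cm [-0.05  0.03  2.33] rot [-0.1  0.  -0. ] dist 2.3
```

Call:
jog_arm([
  {"xyz": [0, 0, 0.7], "delta_rot": [0, 0, 0], "fingers": 0.6},
  {"xyz": [0, 0, 1.4], "delta_rot": [0, 0, 0], "fingers": 0.6},
  {"xyz": [0, 0, 2.0], "delta_rot": [0, 0, 0], "fingers": 0.6},
  {"xyz": [0, 0, 2.3], "delta_rot": [0, 0, 0], "fingers": 0.6},
  {"xyz": [0, 0, 2.35], "delta_rot": [0, 0, 0], "fingers": 0.6},
])

```text
clock: 27.05
tcp_pos: [0.5184, 0.14, 0.1693]
orientation: [0.337, 3.121, -0.001]
contact_force: [2.1, 0.5, 2.9]
grip_width: 0.0588
```

```bash
python3 -c "
from h import *
plan(.518,.14,.1694,-12.3,n=3)"; python3 /tmp/d.py p7
```

```text
std [0.2 0.  0. ] mm
t 27.25 tcp [0.5178 0.1398 0.1694] yaw 167.7 F [1.5 0.4 0.2] w 0.0586 q7 1.17
  -> xyz cm [-0.02  0.02  0.  ] rot [-0.   0.1 -0. ] dist 0.0
```

View pics/p7.png

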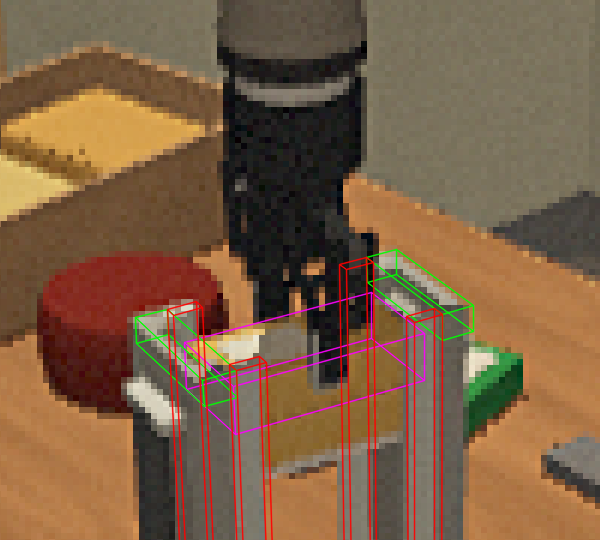

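Call:
jog_arm([
  {"xyz": [0, 0, 0], "delta_rot": [0, 0, 0], "fingers": 0.2},
  {"xyz": [0, 0, 0], "delta_rot": [0, 0, 0], "fingers": 0},
  {"xyz": [0, 0, 0], "delta_rot": [0, 0, 0], "fingers": 0},
  {"xyz": [0, 0, -2], "delta_rot": [0, 0, 0], "fingers": 0},
  {"xyz": [0, 0, -6], "delta_rot": [0, 0, 0], "fingers": 0},
])

```text
clock: 27.72
tcp_pos: [0.5141, 0.139, 0.226]
orientation: [-0.336, -3.116, 0.01]
contact_force: [0.8, 0.1, -0.5]
grip_width: 0.0855
```

Call:
jog_arm([
  {"xyz": [0, 0, -3], "delta_rot": [0, 0, 0], "fingers": 0},
  {"xyz": [0, -1, -4], "delta_rot": [0, 0, 0], "fingers": 0},
  {"xyz": [0, -4, -4], "delta_rot": [0, 0, 0], "fingers": 0},
  {"xyz": [0, -8, -4], "delta_rot": [0, 0, 7], "fingers": 0},
  {"xyz": [0, -12, -4], "delta_rot": [0, 0, 14], "fingers": 0},
])

```text
clock: 28.13
tcp_pos: [0.4879, 0.021, 0.2665]
orientation: [-0.718, -3.051, 0.012]
contact_force: [1.0, -0.9, -0.0]
grip_width: 0.0855
```

```bash
python3 /tmp/b.py; python3 /tmp/e.py q2; python3 -c "
from h import *
plan(.4586,-.3113,.15,77.2)"
```

```text
[0.5469 0.1387] 164.8 0.287 (['top'], np.int32(485), array([273.99587629, 196.40206186]))
[ 0.6315 -0.3441] 86.4 0.156 (['top', 'side'], np.int32(400), array([405.1875, 188.535 ]))
[ 0.4586 -0.3113] 77.4 0.146 (['top', 'side'], np.int32(424), array([395.39150943, 233.89150943]))
[-0.0898  1.0095] 88.1 0.182 (['top'], np.int32(566), array([ 14.12897527, 358.70671378]))
std [0.1 0.1 0. ] mm
t 28.63 tcp [0.4888 0.0232 0.2666] yaw 153.9 F [ 0.5  0.3 -0.1] w 0.0854 q7 1.04
  -> xyz cm [-12.08 -31.25  11.88] rot [-0.6  0.1 76.7] dist 35.5
```

View pics/q2.png

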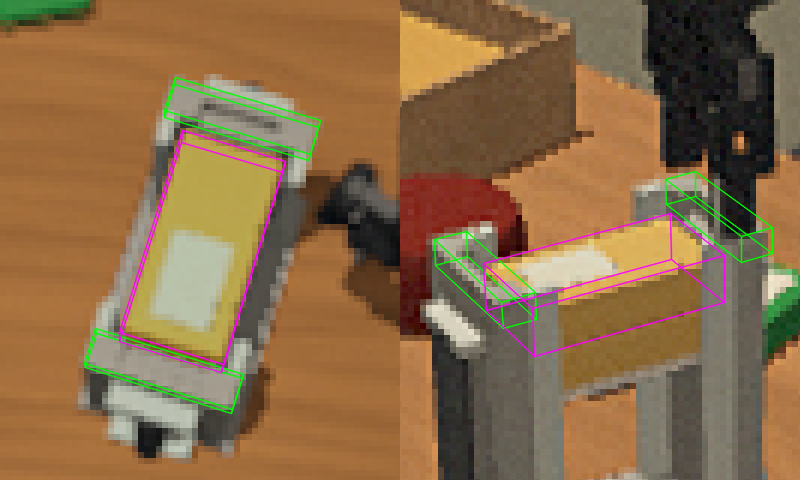

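Call:
jog_arm([
  {"xyz": [-1, -3.4, 1], "delta_rot": [0, 0, 7], "fingers": 0},
  {"xyz": [-2.5, -7, 2], "delta_rot": [0, 0, 14], "fingers": 0},
  {"xyz": [-4, -10.6, 3], "delta_rot": [0, 0, 21], "fingers": 0},
  {"xyz": [-5.5, -14.2, 4], "delta_rot": [0, 0, 28], "fingers": 0},
  {"xyz": [-7, -18, 5], "delta_rot": [0, 0, 35], "fingers": 0},
])

```text
clock: 29.05
tcp_pos: [0.4722, -0.17, 0.2177]
orientation: [-1.601, -2.699, 0.014]
contact_force: [0.6, 0.2, -0.8]
grip_width: 0.0855
```

```bash
python3 -c "
from h import *
plan(.4586,-.3113,.09,77.2,n=2)"
```

```text
std [0.5 1.6 0.1] mm
t 29.2 tcp [ 0.4704 -0.1739  0.2173] yaw 118.3 F [-0.4  0.4  0.7] w 0.0856 q7 0.95
  -> xyz cm [-11.51  -7.39  12.86] rot [-0.7  0.4 41.1] dist 18.8
```

Call:
jog_arm([
  {"xyz": [-2.3, -1.5, 2], "delta_rot": [0, 0, 7], "fingers": 0},
  {"xyz": [-4.6, -3, 4], "delta_rot": [0, 0, 14], "fingers": 0},
  {"xyz": [-7, -4.5, 6], "delta_rot": [0, 0, 21], "fingers": 0},
  {"xyz": [-9.3, -6, 8], "delta_rot": [0, 0, 28], "fingers": 0},
  {"xyz": [-11.5, -7.4, 10], "delta_rot": [-0.7, 0.4, 35], "fingers": 0},
])

```text
clock: 29.62
tcp_pos: [0.4615, -0.3086, 0.1173]
orientation: [-2.344, -2.091, -0.003]
contact_force: [1.3, 0.6, 0.2]
grip_width: 0.0853
```

```bash
python3 -c "
from h import *
plan(.4586,-.3113,.06,77.2,n=5)"
```

```text
std [1.3 1.5 1. ] mm
t 29.92 tcp [ 0.4596 -0.3092  0.1177] yaw 83.5 F [-0.4  0.1  0.2] w 0.0853 q7 0.87
  -> xyz cm [-0.23 -0.07  5.77] rot [-0.1 -0.1  6.3] dist 5.8
```

Call:
jog_arm([
  {"xyz": [-0.2, 0, 1], "delta_rot": [0, 0, 6.3], "fingers": 0},
  {"xyz": [-0.2, -0.1, 3], "delta_rot": [0, 0, 6.3], "fingers": 0},
  {"xyz": [-0.2, -0.1, 5], "delta_rot": [0, 0, 6.3], "fingers": 0},
  {"xyz": [-0.2, -0.1, 5.8], "delta_rot": [0, 0, 6.3], "fingers": 0},
  {"xyz": [-0.2, -0.1, 5.8], "delta_rot": [0, 0, 6.3], "fingers": 0},
])

```text
clock: 30.33
tcp_pos: [0.4602, -0.3072, 0.06]
orientation: [-2.445, -1.967, -0.004]
contact_force: [-0.2, 0.4, 0.1]
grip_width: 0.0854
```

```bash
python3 -c "
from h import *
plan(.4586,-.3113,.009,77.2,n=4)";python3 /tmp/c.py g3 .4586 -.3113 .03
```

```text
std [0.1 0.3 0.2] mm
t 30.58 tcp [ 0.4608 -0.3094  0.062 ] yaw 77.5 F [ 0.2  0.2 -0.2] w 0.0853 q7 0.86
  -> xyz cm [-0.25 -0.19  5.3 ] rot [ 0.1 -0.1  0.3] dist 5.3
```

View pics/g3.png

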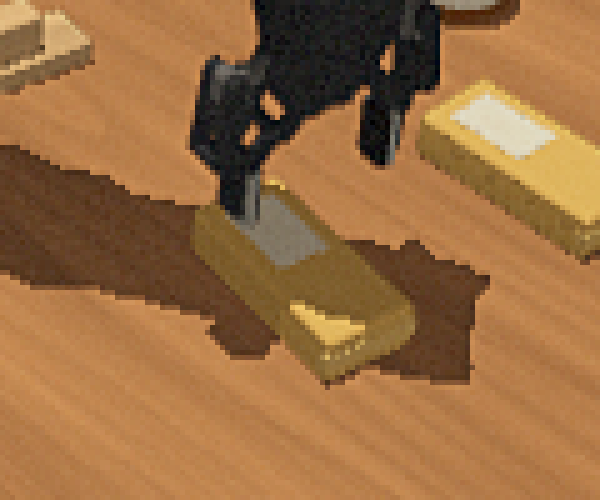

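Call:
jog_arm([
  {"xyz": [-0.25, -0.2, 2], "delta_rot": [0, 0, 0.3], "fingers": 0},
  {"xyz": [-0.25, -0.2, 4], "delta_rot": [0, 0, 0.3], "fingers": 0},
  {"xyz": [-0.25, -0.2, 5.2], "delta_rot": [0, 0, 0.3], "fingers": 0},
  {"xyz": [-0.25, -0.2, 5.25], "delta_rot": [0, 0, 0.3], "fingers": 0},
  {"xyz": [-0.25, -0.2, 5.25], "delta_rot": [0, 0, 0.3], "fingers": 0},
])

```text
clock: 31.05
tcp_pos: [0.4581, -0.3117, 0.0094]
orientation: [-2.456, -1.959, -0.004]
contact_force: [0.2, 0.0, 0.5]
grip_width: 0.0856
```

Call:
jog_arm([
  {"xyz": [0, 0, 0], "delta_rot": [0, 0, 0], "fingers": 0.2},
  {"xyz": [0, 0, 0], "delta_rot": [0, 0, 0], "fingers": 0.3},
  {"xyz": [0, 0, 0], "delta_rot": [0, 0, 0], "fingers": 0.5},
  {"xyz": [0, 0, 0], "delta_rot": [0, 0, 0], "fingers": 0.5},
  {"xyz": [0, 0, 0], "delta_rot": [0, 0, 0], "fingers": 0.5},
])

```text
clock: 31.47
tcp_pos: [0.4588, -0.3122, 0.0107]
orientation: [2.455, 1.958, 0.006]
contact_force: [-0.3, 1.1, 7.0]
grip_width: 0.0588
```

```bash
python3 -c "
from h import *
plan(.4586,-.3113,.009,77.2,n=3)"
```

```text
std [0. 0. 0.] mm
t 31.67 tcp [ 0.4587 -0.3121  0.0107] yaw 77.2 F [-1.2  0.2  6. ] w 0.0587 q7 0.92
  -> xyz cm [ 0.08 -0.03  0.17] rot [ 0.2 -0.1 -0. ] dist 0.2
```

Call:
jog_arm([
  {"xyz": [0, 0, -3], "delta_rot": [0, 0, 0], "fingers": 0.6},
  {"xyz": [0, 0, -7], "delta_rot": [0, 0, -6], "fingers": 0.6},
  {"xyz": [0, 0, -11], "delta_rot": [0, 0, -13], "fingers": 0.6},
  {"xyz": [0, 0, -15], "delta_rot": [0, 0, -20], "fingers": 0.6},
  {"xyz": [0, 0, -19], "delta_rot": [0, 0, -27], "fingers": 0.6},
])

```text
clock: 32.08
tcp_pos: [0.4572, -0.3124, 0.2027]
orientation: [1.923, 2.482, 0.004]
contact_force: [1.2, 0.3, -2.1]
grip_width: 0.0587
```

```bash
python3 -c "
from h import *
plan(.518,.14,.285,-12.3,n=1)"
```

```text
std [0. 0. 0.] mm
t 32.18 tcp [ 0.4607 -0.3154  0.2073] yaw 104.3 F [ 0.5  0.1 -2.9] w 0.0586 q7 1.08
  -> xyz cm [42.66 16.91 -7.81] rot [  0.5   0.8 -63.4] dist 46.5
```

Call:
jog_arm([
  {"xyz": [2, 0.8, -3], "delta_rot": [0, 0, -6], "fingers": 0.6},
  {"xyz": [5, 2, -6], "delta_rot": [0, 0, -12], "fingers": 0.6},
  {"xyz": [8.5, 3.4, -8], "delta_rot": [0, 0, -18], "fingers": 0.6},
  {"xyz": [12, 4.8, -8], "delta_rot": [0, 0, -24], "fingers": 0.6},
  {"xyz": [15.5, 6.2, -8], "delta_rot": [0, 0, -30], "fingers": 0.6},
])

```text
clock: 32.6
tcp_pos: [0.4815, -0.1479, 0.2882]
orientation: [1.209, 2.881, 0.008]
contact_force: [-0.0, -0.0, -4.3]
grip_width: 0.0586
```

```bash
python3 -c "
from h import *
plan(.518,.14,.285,-12.3,n=1)"
```

```text
std [0. 0. 0.] mm
t 32.7 tcp [ 0.482  -0.142   0.2864] yaw 135.0 F [-0.  -0.  -2.6] w 0.0582 q7 1.07
  -> xyz cm [17.4  22.49  0.23] rot [  0.5   0.7 -32.7] dist 28.4
```

Call:
jog_arm([
  {"xyz": [2.4, 3.1, 0], "delta_rot": [0, 0, -6], "fingers": 0.6},
  {"xyz": [4.8, 6.2, 0], "delta_rot": [0, 0, -12], "fingers": 0.6},
  {"xyz": [7.2, 9.3, 0], "delta_rot": [0, 0, -18], "fingers": 0.6},
  {"xyz": [9.6, 12.4, 0], "delta_rot": [0, 0, -24], "fingers": 0.6},
  {"xyz": [12, 15.5, 0], "delta_rot": [0.5, 0.7, -32], "fingers": 0.6},
])

```text
clock: 33.12
tcp_pos: [0.5055, 0.054, 0.2862]
orientation: [-0.374, -3.119, -0.001]
contact_force: [1.0, -0.6, -1.8]
grip_width: 0.0587
```

```bash
python3 -c "
from h import *
plan(.518,.14,.285,-12.3,n=1)"
```

```text
std [0. 0. 0.] mm
t 33.22 tcp [0.5066 0.0603 0.2858] yaw 166.9 F [ 0.4 -0.7 -3. ] w 0.0582 q7 1.2
  -> xyz cm [0.69 8.02 0.09] rot [ 0.1 -0.1 -0.8] dist 8.0
```

Call:
jog_arm([
  {"xyz": [0.3, 3, 0.1], "delta_rot": [0, 0, -0.8], "fingers": 0.6},
  {"xyz": [0.6, 6, 0.1], "delta_rot": [0, 0, -0.8], "fingers": 0.6},
  {"xyz": [0.7, 7.7, 0.1], "delta_rot": [0, 0, -0.8], "fingers": 0.6},
  {"xyz": [0.7, 7.7, 1.5], "delta_rot": [0, 0, -0.8], "fingers": 0.6},
  {"xyz": [0.7, 7.7, 3.5], "delta_rot": [0, 0, -0.8], "fingers": 0.6},
])

```text
clock: 33.63
tcp_pos: [0.5181, 0.1383, 0.2512]
orientation: [0.335, 3.123, 0.005]
contact_force: [-0.4, -1.0, -2.8]
grip_width: 0.0583
```

```bash
python3 -c "
from h import *
plan(.518,.14,.232,-12.3,n=4)"
```

```text
std [1.  0.2 1.4] mm
t 33.88 tcp [0.5162 0.136  0.2498] yaw 167.6 F [ 0.4  0.4 -2.3] w 0.0584 q7 1.11
  -> xyz cm [-0.09  0.43  1.78] rot [-0.  -0.2 -0.1] dist 1.8
```

Call:
jog_arm([
  {"xyz": [-0.1, 0.4, 0.8], "delta_rot": [0, 0, 0], "fingers": 0.6},
  {"xyz": [-0.1, 0.4, 1.6], "delta_rot": [0, 0, 0], "fingers": 0.6},
  {"xyz": [-0.1, 0.4, 1.8], "delta_rot": [0, 0, 0], "fingers": 0.6},
  {"xyz": [-0.1, 0.4, 1.8], "delta_rot": [0, 0, 0], "fingers": 0.6},
  {"xyz": [-0.1, 0.4, 1.8], "delta_rot": [0, 0, 0], "fingers": 0.6},
])

```text
clock: 34.3
tcp_pos: [0.5192, 0.1398, 0.2333]
orientation: [-0.34, -3.122, -0.002]
contact_force: [-0.3, 0.3, -2.5]
grip_width: 0.0585
```

```bash
python3 -c "
from h import *
plan(.518,.14,.1707,-12.3,n=4)"; python3 /tmp/d.py p8 .0107
```

```text
std [0. 0. 0.] mm
t 34.55 tcp [0.5194 0.14   0.2337] yaw 167.6 F [ 0.4 -0.1 -2.8] w 0.0584 q7 1.11
  -> xyz cm [ 0.13 -0.04  6.3 ] rot [ 0.1 -0.  -0.1] dist 6.3
```

View pics/p8.png

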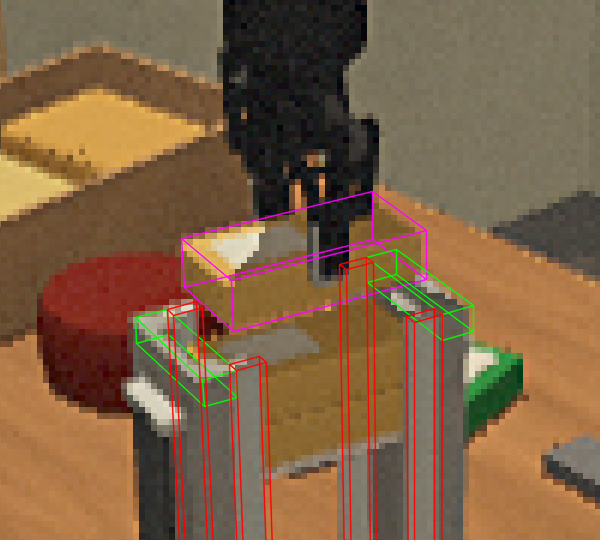

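Call:
jog_arm([
  {"xyz": [0.1, 0, 0.8], "delta_rot": [0, 0, 0], "fingers": 0.6},
  {"xyz": [0.1, 0, 1.6], "delta_rot": [0, 0, 0], "fingers": 0.6},
  {"xyz": [0.1, 0, 2.4], "delta_rot": [0, 0, 0], "fingers": 0.6},
  {"xyz": [0.1, 0, 3.1], "delta_rot": [0, 0, 0], "fingers": 0.6},
  {"xyz": [0.1, 0, 3.7], "delta_rot": [0, 0, 0], "fingers": 0.6},
])

```text
clock: 35.02
tcp_pos: [0.5179, 0.1402, 0.1957]
orientation: [-0.339, -3.121, -0.002]
contact_force: [-3.3, -0.1, 3.3]
grip_width: 0.0584
```

```bash
python3 -c "
from h import *
plan(.518,.14,.1707,-12.3,n=2)"
```

```text
std [0.1 0.  0.3] mm
t 35.17 tcp [0.518  0.1401 0.1957] yaw 167.6 F [ 0.2  0.4 -2.6] w 0.0586 q7 1.14
  -> xyz cm [-0.01 -0.01  2.5 ] rot [ 0.1 -0.1 -0.1] dist 2.5
```

Call:
jog_arm([
  {"xyz": [0, 0, 0.7], "delta_rot": [0, 0, 0], "fingers": 0.6},
  {"xyz": [0, 0, 1.4], "delta_rot": [0, 0, 0], "fingers": 0.6},
  {"xyz": [0, 0, 2.1], "delta_rot": [0, 0, 0], "fingers": 0.6},
  {"xyz": [0, 0, 2.5], "delta_rot": [0, 0, 0], "fingers": 0.6},
  {"xyz": [0, 0, 2.5], "delta_rot": [0, 0, 0], "fingers": 0.6},
])

```text
clock: 35.58
tcp_pos: [0.5182, 0.1402, 0.1701]
orientation: [-0.34, -3.122, -0.001]
contact_force: [-0.0, 0.6, -2.1]
grip_width: 0.0583
```

```bash
python3 -c "
from h import *
plan(.518,.14,.1707,-12.3,n=3)"; python3 /tmp/d.py p9 .0107
```

```text
std [0.  0.  0.1] mm
t 35.78 tcp [0.5173 0.14   0.1703] yaw 167.6 F [ 0.2  0.3 -2.3] w 0.0585 q7 1.15
  -> xyz cm [-0.07  0.02 -0.04] rot [ 0.  -0.2 -0.1] dist 0.1
```

View pics/p9.png

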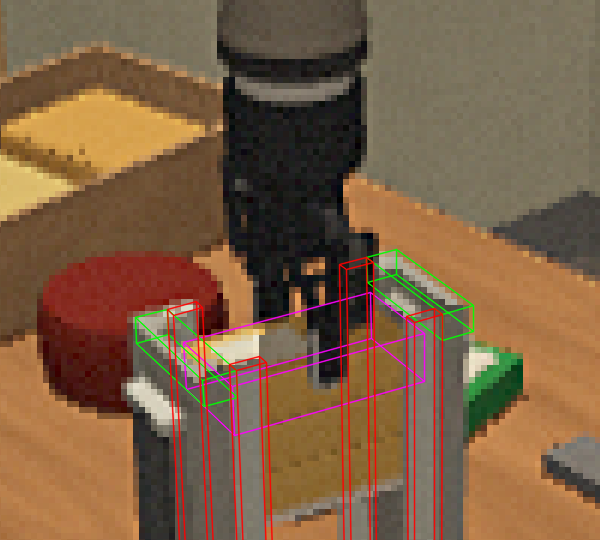

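Call:
jog_arm([
  {"xyz": [0, 0, 0], "delta_rot": [0, 0, 0], "fingers": 0.2},
  {"xyz": [0, 0, 0], "delta_rot": [0, 0, 0], "fingers": 0},
  {"xyz": [0, 0, 0], "delta_rot": [0, 0, 0], "fingers": 0},
  {"xyz": [0, 0, -2], "delta_rot": [0, 0, 0], "fingers": 0},
  {"xyz": [0, 0, -6], "delta_rot": [0, 0, 0], "fingers": 0},
])

```text
clock: 36.25
tcp_pos: [0.5146, 0.1392, 0.2274]
orientation: [-0.338, -3.113, 0.007]
contact_force: [0.6, 0.5, 0.3]
grip_width: 0.0855
```

Call:
jog_arm([
  {"xyz": [0, 0, -3], "delta_rot": [0, 0, 0], "fingers": 0},
  {"xyz": [0, -1, -4], "delta_rot": [0, 0, 0], "fingers": 0},
  {"xyz": [0, -4, -4], "delta_rot": [0, 0, 0], "fingers": 0},
  {"xyz": [0, -8, -4], "delta_rot": [0, 0, 7], "fingers": 0},
  {"xyz": [0, -12, -4], "delta_rot": [0, 0, 14], "fingers": 0},
])

```text
clock: 36.67
tcp_pos: [0.4889, 0.0213, 0.2682]
orientation: [-0.72, -3.049, 0.008]
contact_force: [0.2, -0.4, 1.1]
grip_width: 0.0854
```

```bash
python3 /tmp/b.py; python3 /tmp/e.py q3; python3 -c "
from h import *
plan(.6315,-.344,.15,86.2)"
```

```text
[ 0.6313 -0.3439] 86.1 0.15 (['top', 'side'], np.int32(402), array([405.29104478, 188.61691542]))
[0.5477 0.1383] 164.1 0.251 (['top'], np.int32(469), array([273.79530917, 196.57356077]))
[-0.0901  1.0098] 88.5 0.187 (['top'], np.int32(570), array([ 14.01052632, 358.74035088]))
std [0.  0.1 0. ] mm
t 37.17 tcp [0.4894 0.0234 0.2679] yaw 153.8 F [-0.   0.3  0.2] w 0.0854 q7 1.03
  -> xyz cm [-29.08 -26.59  11.75] rot [-0.7 -0.2 67.6] dist 41.1
```

View pics/q3.png

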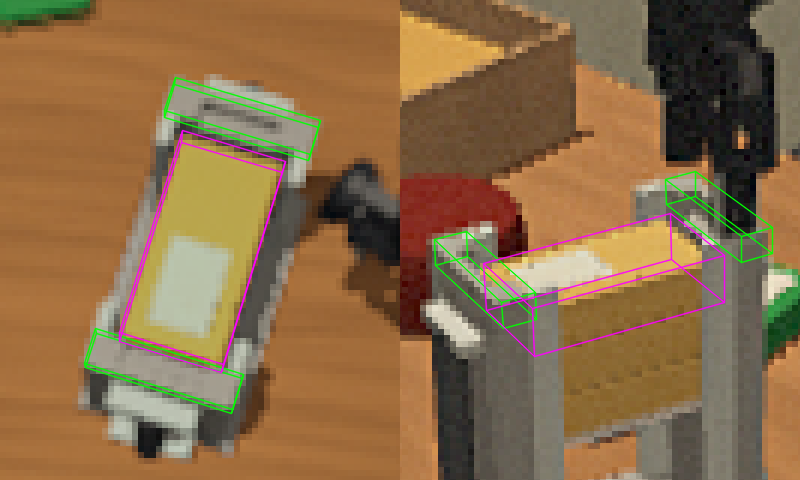

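Call:
jog_arm([
  {"xyz": [-2.7, -2.5, 0], "delta_rot": [0, 0, 6], "fingers": 0},
  {"xyz": [-5.5, -5, 0], "delta_rot": [0, 0, 12], "fingers": 0},
  {"xyz": [-8.2, -7.5, 0], "delta_rot": [0, 0, 18], "fingers": 0},
  {"xyz": [-11, -10, 0], "delta_rot": [0, 0, 24], "fingers": 0},
  {"xyz": [-13.7, -12.5, 0], "delta_rot": [0, 0, 30], "fingers": 0},
])

```text
clock: 37.58
tcp_pos: [0.558, -0.1502, 0.2676]
orientation: [-1.481, -2.762, 0.013]
contact_force: [0.3, 0.2, -0.3]
grip_width: 0.0855
```

```bash
python3 -c "
from h import *
plan(.6313,-.3439,.13,86.1,n=1)"
```

```text
std [0. 0. 0.] mm
t 37.68 tcp [ 0.5578 -0.1555  0.2679] yaw 123.2 F [-1.1 -0.2  0.8] w 0.0852 q7 0.98
  -> xyz cm [-19.77  -3.98  13.87] rot [-0.7  0.3 37.1] dist 24.5
```

Call:
jog_arm([
  {"xyz": [-3.5, -0.7, 0], "delta_rot": [0, 0, 7], "fingers": 0},
  {"xyz": [-7.5, -1.5, 0.5], "delta_rot": [0, 0, 14], "fingers": 0},
  {"xyz": [-11.5, -2.3, 1], "delta_rot": [0, 0, 21], "fingers": 0},
  {"xyz": [-15, -3, 2], "delta_rot": [0, 0, 28], "fingers": 0},
  {"xyz": [-18.5, -3.7, 4], "delta_rot": [-0.7, 0.3, 35], "fingers": 0},
])

```text
clock: 38.1
tcp_pos: [0.6306, -0.3314, 0.2294]
orientation: [2.256, 2.182, 0.003]
contact_force: [1.1, 0.2, 0.9]
grip_width: 0.0854
```

```bash
python3 -c "
from h import *
plan(.6313,-.3439,.07,86.1,n=3)"
```

```text
std [0.6 1.8 1.3] mm
t 38.3 tcp [ 0.6266 -0.3328  0.2252] yaw 88.0 F [ 0.3  0.8 -0.2] w 0.0854 q7 0.76
  -> xyz cm [-1.08  0.59 15.52] rot [-0.3  0.   1.9] dist 15.6
```

Call:
jog_arm([
  {"xyz": [-1, 0.5, 3], "delta_rot": [0, 0, 1.9], "fingers": 0},
  {"xyz": [-1, 0.5, 7], "delta_rot": [0, 0, 1.9], "fingers": 0},
  {"xyz": [-1, 0.5, 11], "delta_rot": [0, 0, 1.9], "fingers": 0},
  {"xyz": [-1, 0.5, 14], "delta_rot": [0, 0, 1.9], "fingers": 0},
  {"xyz": [-1, 0.5, 15.3], "delta_rot": [0, 0, 1.9], "fingers": 0},
])

```text
clock: 38.72
tcp_pos: [0.631, -0.3362, 0.0699]
orientation: [-2.28, -2.148, 0.002]
contact_force: [-0.9, 0.9, -0.2]
grip_width: 0.0853
```

```bash
python3 -c "
from h import *
plan(.6313,-.3439,.0095,86.1,n=5)";python3 /tmp/c.py g4 .6313 -.3439 .03
```

```text
std [0.7 1.4 1.8] mm
t 39.02 tcp [ 0.6328 -0.3401  0.0754] yaw 86.4 F [ 0.  -0.5  0.2] w 0.0854 q7 0.82
  -> xyz cm [-0.39 -0.12  6.59] rot [-0.1 -0.   0.3] dist 6.6
```

View pics/g4.png

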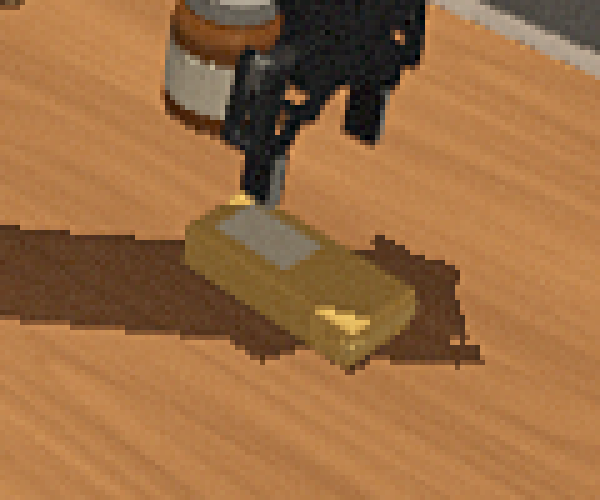

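Call:
jog_arm([
  {"xyz": [-0.3, -0.1, 2], "delta_rot": [0, 0, 0.3], "fingers": 0},
  {"xyz": [-0.3, -0.1, 4], "delta_rot": [0, 0, 0.3], "fingers": 0},
  {"xyz": [-0.3, -0.1, 5.5], "delta_rot": [0, 0, 0.3], "fingers": 0},
  {"xyz": [-0.3, -0.1, 6.5], "delta_rot": [0, 0, 0.3], "fingers": 0},
  {"xyz": [-0.3, -0.1, 6.5], "delta_rot": [0, 0, 0.3], "fingers": 0},
])

```text
clock: 39.48
tcp_pos: [0.6312, -0.3436, 0.0098]
orientation: [-2.295, -2.143, 0.001]
contact_force: [0.3, 0.1, 0.2]
grip_width: 0.0857
```

```bash
python3 -c "
from h import *
plan(.6313,-.3439,.0095,86.1,n=3)"
```

```text
std [0.2 0.2 0.3] mm
t 39.68 tcp [ 0.6325 -0.345   0.0126] yaw 86.1 F [ 0.1  0.3 -0.3] w 0.0855 q7 0.85
  -> xyz cm [ 0.1  -0.13  0.31] rot [ 0.1  0.1 -0. ] dist 0.3
```

Call:
jog_arm([
  {"xyz": [0.1, -0.1, 0.2], "delta_rot": [0, 0, 0], "fingers": 0.1},
  {"xyz": [0.1, -0.1, 0.2], "delta_rot": [0, 0, 0], "fingers": 0.3},
  {"xyz": [0.1, -0.1, 0.2], "delta_rot": [0, 0, 0], "fingers": 0.5},
  {"xyz": [0.1, -0.1, 0.2], "delta_rot": [0, 0, 0], "fingers": 0.5},
  {"xyz": [0.1, -0.1, 0.2], "delta_rot": [0, 0, 0], "fingers": 0.5},
])

```text
clock: 40.1
tcp_pos: [0.6323, -0.3444, 0.012]
orientation: [2.293, 2.141, 0.001]
contact_force: [0.6, 0.3, 7.0]
grip_width: 0.0582
```

```bash
python3 -c "
from h import *
plan(.6313,-.3439,.0095,86.1,n=3)"
```

```text
std [0. 0. 0.] mm
t 40.3 tcp [ 0.6323 -0.3444  0.012 ] yaw 86.1 F [-0.6  1.2  6.3] w 0.0585 q7 0.85
  -> xyz cm [ 0.05 -0.11  0.25] rot [ 0.2  0.1 -0. ] dist 0.3
```

Call:
jog_arm([
  {"xyz": [0, 0, -3], "delta_rot": [0, 0, 0], "fingers": 0.6},
  {"xyz": [0, 0, -7], "delta_rot": [0, 0, -5], "fingers": 0.6},
  {"xyz": [0, 0, -11], "delta_rot": [0, 0, -10], "fingers": 0.6},
  {"xyz": [0, 0, -15], "delta_rot": [0, 0, -15], "fingers": 0.6},
  {"xyz": [0, 0, -19], "delta_rot": [0, 0, -20], "fingers": 0.6},
])

```text
clock: 40.72
tcp_pos: [0.6309, -0.3436, 0.2032]
orientation: [1.882, 2.511, -0.001]
contact_force: [1.0, 0.8, -2.8]
grip_width: 0.0584
```

```bash
python3 -c "
from h import *
plan(.519,.14,.285,-12.3,n=1)"
```

```text
std [0. 0. 0.] mm
t 40.82 tcp [ 0.6342 -0.347   0.2101] yaw 106.2 F [ 0.  -1.3 -2.3] w 0.0585 q7 1.05
  -> xyz cm [49.89  2.58 -8.06] rot [  0.2   1.  -61.5] dist 50.6
```

Call:
jog_arm([
  {"xyz": [2.5, 0.1, -3], "delta_rot": [0, 0, -5], "fingers": 0.6},
  {"xyz": [6, 0.3, -5.5], "delta_rot": [0, 0, -10], "fingers": 0.6},
  {"xyz": [10, 0.5, -7.5], "delta_rot": [0, 0, -15], "fingers": 0.6},
  {"xyz": [14, 0.7, -8], "delta_rot": [0, 0, -20], "fingers": 0.6},
  {"xyz": [18, 0.9, -8], "delta_rot": [0, 1, -25], "fingers": 0.6},
])

```text
clock: 41.23
tcp_pos: [0.5919, -0.1725, 0.2891]
orientation: [1.292, 2.858, 0.015]
contact_force: [0.7, 0.3, -2.3]
grip_width: 0.0586
```

```bash
python3 -c "
from h import *
plan(.519,.14,.285,-12.3,n=1)"
```

```text
std [0. 0. 0.] mm
t 41.33 tcp [ 0.5921 -0.165   0.2869] yaw 131.9 F [ 1.1  0.8 -2.2] w 0.0588 q7 1.15
  -> xyz cm [27.59 14.9   0.58] rot [  0.8  -0.2 -35.8] dist 31.4
```

Call:
jog_arm([
  {"xyz": [3.4, 1.8, 0], "delta_rot": [0, 0, -6], "fingers": 0.6},
  {"xyz": [7, 3.7, 0], "delta_rot": [0, 0, -12], "fingers": 0.6},
  {"xyz": [10.5, 5.6, 0], "delta_rot": [0, 0, -18], "fingers": 0.6},
  {"xyz": [14, 7.5, 0], "delta_rot": [0, 0, -24], "fingers": 0.6},
  {"xyz": [17.5, 9.4, 0], "delta_rot": [0.5, 0, -31], "fingers": 0.6},
])

```text
clock: 41.75
tcp_pos: [0.5437, 0.0295, 0.2884]
orientation: [-0.462, -3.105, -0.009]
contact_force: [1.0, -0.2, -2.8]
grip_width: 0.0584
```

```bash
python3 -c "
from h import *
plan(.519,.14,.285,-12.3,n=1)"
```

```text
std [0. 0. 0.] mm
t 41.85 tcp [0.5433 0.037  0.2879] yaw 163.7 F [ 0.1 -0.5 -2.5] w 0.0586 q7 1.24
  -> xyz cm [5.22 9.2  0.4 ] rot [ 0.5 -0.3 -4. ] dist 10.6
```

Call:
jog_arm([
  {"xyz": [1.8, 3, 0], "delta_rot": [0, 0, -4], "fingers": 0.6},
  {"xyz": [3.5, 6, 0], "delta_rot": [0, 0, -4], "fingers": 0.6},
  {"xyz": [5, 8.7, 0.3], "delta_rot": [0.3, 0, -4], "fingers": 0.6},
  {"xyz": [5.1, 8.9, 1.5], "delta_rot": [0.3, 0, -4], "fingers": 0.6},
  {"xyz": [5.1, 8.9, 3.2], "delta_rot": [0.3, 0, -4], "fingers": 0.6},
])

```text
clock: 42.27
tcp_pos: [0.5189, 0.1403, 0.2567]
orientation: [-0.329, -3.119, -0.01]
contact_force: [0.0, -1.2, -2.2]
grip_width: 0.0582
```

```bash
python3 -c "
from h import *
plan(.519,.14,.234,-12.3,n=5)"
```

```text
std [1.1 0.2 1.4] mm
t 42.57 tcp [0.5185 0.1364 0.2561] yaw 167.7 F [-0.1 -0.1 -2.4] w 0.0585 q7 1.1
  -> xyz cm [0.02 0.36 2.21] rot [ 0.1 -0.4 -0. ] dist 2.2
```

Call:
jog_arm([
  {"xyz": [0, 0.35, 1], "delta_rot": [0, -0.4, 0], "fingers": 0.6},
  {"xyz": [0, 0.35, 2], "delta_rot": [0, -0.4, 0], "fingers": 0.6},
  {"xyz": [0, 0.35, 2.2], "delta_rot": [0, -0.4, 0], "fingers": 0.6},
  {"xyz": [0, 0.35, 2.2], "delta_rot": [0, -0.4, 0], "fingers": 0.6},
  {"xyz": [0, 0.35, 2.2], "delta_rot": [0, -0.4, 0], "fingers": 0.6},
])

```text
clock: 42.98
tcp_pos: [0.5205, 0.1395, 0.2358]
orientation: [0.339, 3.121, 0.006]
contact_force: [0.6, -0.5, -2.2]
grip_width: 0.0582
```

```bash
python3 -c "
from h import *
plan(.519,.14,.172,-12.3,n=4)"; python3 /tmp/d.py p10 .012
```

```text
std [0. 0. 0.] mm
t 43.23 tcp [0.5207 0.1398 0.2361] yaw 167.6 F [-0.5 -0.1 -2. ] w 0.0585 q7 1.1
  -> xyz cm [ 0.18 -0.05  6.41] rot [ 0.3  0.1 -0.1] dist 6.4
```

View pics/p10.png

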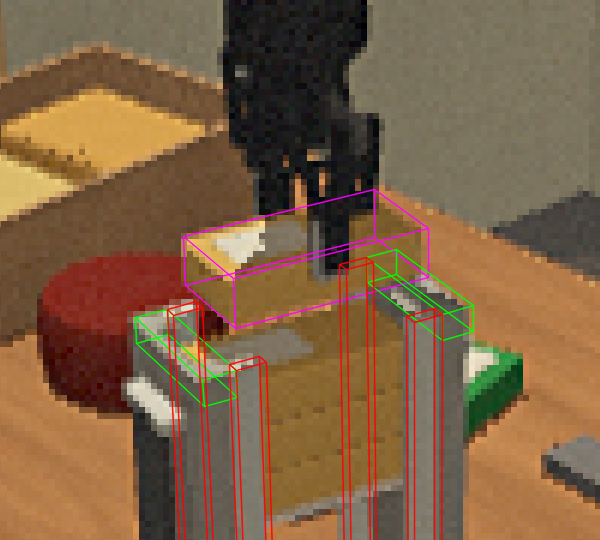

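Call:
jog_arm([
  {"xyz": [0.1, 0, 0.8], "delta_rot": [0.2, 0, 0], "fingers": 0.6},
  {"xyz": [0.1, 0, 1.6], "delta_rot": [0.2, 0, 0], "fingers": 0.6},
  {"xyz": [0.1, 0, 2.4], "delta_rot": [0.2, 0, 0], "fingers": 0.6},
  {"xyz": [0.1, 0, 3.1], "delta_rot": [0.2, 0, 0], "fingers": 0.6},
  {"xyz": [0.1, 0, 3.7], "delta_rot": [0.2, 0, 0], "fingers": 0.6},
])

```text
clock: 43.7
tcp_pos: [0.5193, 0.1402, 0.1979]
orientation: [0.339, 3.122, 0.0]
contact_force: [-2.1, -0.3, 2.4]
grip_width: 0.0586
```

```bash
python3 -c "
from h import *
plan(.519,.14,.172,-12.3,n=2)"
```

```text
std [0.2 0.  0.3] mm
t 43.85 tcp [0.5192 0.1401 0.1979] yaw 167.6 F [-0.   0.  -2.6] w 0.0583 q7 1.12
  -> xyz cm [ 0.02 -0.01  2.59] rot [-0.   0.1 -0.1] dist 2.6
```

Call:
jog_arm([
  {"xyz": [0, 0, 0.7], "delta_rot": [0, 0, 0], "fingers": 0.6},
  {"xyz": [0, 0, 1.4], "delta_rot": [0, 0, 0], "fingers": 0.6},
  {"xyz": [0, 0, 2.1], "delta_rot": [0, 0, 0], "fingers": 0.6},
  {"xyz": [0, 0, 2.6], "delta_rot": [0, 0, 0], "fingers": 0.6},
  {"xyz": [0, 0, 2.6], "delta_rot": [0, 0, 0], "fingers": 0.6},
])

```text
clock: 44.27
tcp_pos: [0.5195, 0.1401, 0.1713]
orientation: [0.339, 3.122, -0.001]
contact_force: [-0.1, 0.6, -2.2]
grip_width: 0.0585
```

```bash
python3 -c "
from h import *
plan(.519,.14,.172,-12.3,n=3)"; python3 /tmp/d.py p11 .012
```

```text
std [0.  0.  0.1] mm
t 44.47 tcp [0.5186 0.1398 0.1715] yaw 167.6 F [ 0.1 -0.3 -2.1] w 0.0584 q7 1.14
  -> xyz cm [-0.03  0.03 -0.05] rot [-0.1 -0.  -0.1] dist 0.1
```

View pics/p11.png

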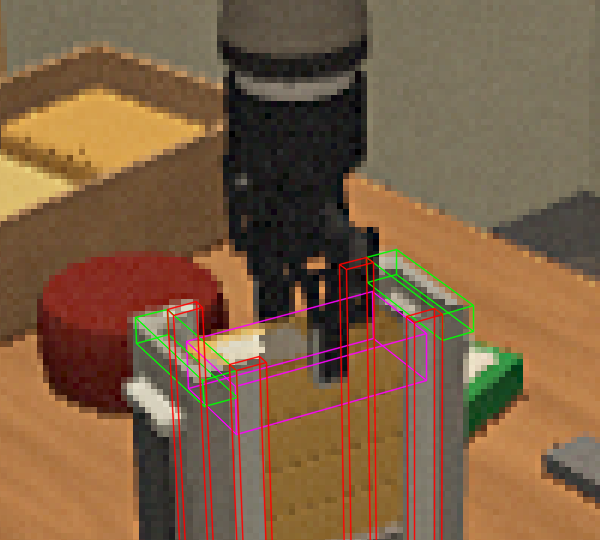

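Call:
jog_arm([
  {"xyz": [0, 0, 0], "delta_rot": [0, 0, 0], "fingers": 0.2},
  {"xyz": [0, 0, 0], "delta_rot": [0, 0, 0], "fingers": 0},
  {"xyz": [0, 0, 0], "delta_rot": [0, 0, 0], "fingers": 0},
  {"xyz": [0, 0, -2], "delta_rot": [0, 0, 0], "fingers": 0},
  {"xyz": [0, 0, -6], "delta_rot": [0, 0, 0], "fingers": 0},
])

```text
clock: 44.93
tcp_pos: [0.5158, 0.1391, 0.2286]
orientation: [-0.338, -3.116, 0.009]
contact_force: [0.5, 0.8, 1.2]
grip_width: 0.0854
```

Call:
jog_arm([
  {"xyz": [0, 0, -3], "delta_rot": [0, 0, 0], "fingers": 0},
  {"xyz": [0, 1, -4], "delta_rot": [0, 0, 0], "fingers": 0},
  {"xyz": [0, 4, -4], "delta_rot": [0, 0, 0], "fingers": 0},
  {"xyz": [0, 8, -4], "delta_rot": [0, 0, 0], "fingers": 0},
  {"xyz": [0, 12, -4], "delta_rot": [0, 0, 0], "fingers": 0},
])

```text
clock: 45.35
tcp_pos: [0.5422, 0.2577, 0.2683]
orientation: [-0.341, -3.116, 0.007]
contact_force: [0.2, 0.2, 0.1]
grip_width: 0.0853
```

```bash
python3 /tmp/e.py q4; cat > /tmp/k.py <<'E'
from h import *
M={};x0=[.4625,-.0563,np.radians(-12.2)]
for n in("top","side"):
    a=imaging.grab_frame(n); cv2.imwrite(f'pics/{n}_k5.png',a)
    d=imaging.cut_out(n,'keeper')
    for e in d: print(n,round(e['conf'],2),e['position'],np.round(back(n,e['position'],.02),3))
    if d: M[n]=d[0]['region'].astype(np.float32)
if M:
    p,e=fitc(M,x0,keeperboxes(0)); print(np.round(p,4),np.degrees(p[2]),e)
else: p=x0
ims=[]
for n in("top","side"):
    v=draw(n,cv2.imread(f'pics/{n}_k5.png'),*p,keeperboxes(0),f=5)
    v=draw(n,v,*x0,keeperboxes(0),(0,255,0),f=5)
    u,w=(proj(n,[p[0],p[1],0])[0]*5).astype(int); ims.append(v[w-200:w+200,u-200:u+200])
cv2.imwrite('pics/k5.png',np.hstack(ims))
E
python3 /tmp/k.py
```

```text
top 0.59 [335.3, 224.2] [ 0.473 -0.097  0.02 ]
side 0.59 [284.7, 267.4] [ 0.439 -0.102  0.02 ]
[ 0.4677 -0.0927 -0.2323] -13.311755823858775 0.225226491689682
```

View pics/q4.png

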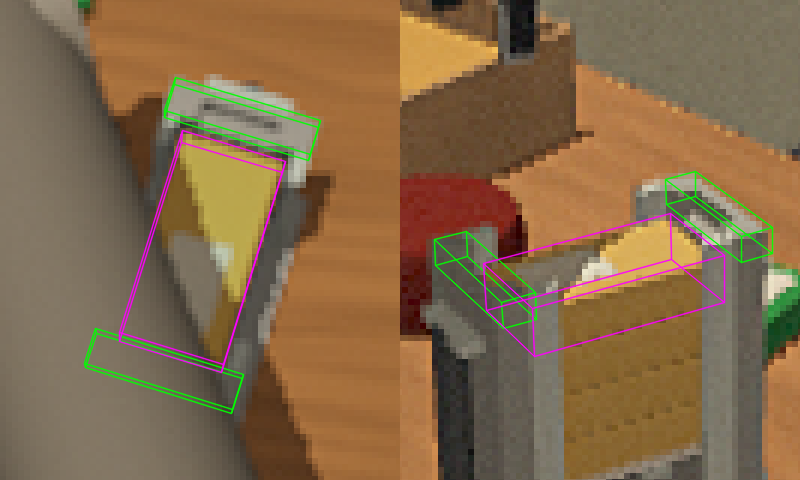

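View pics/k5.png

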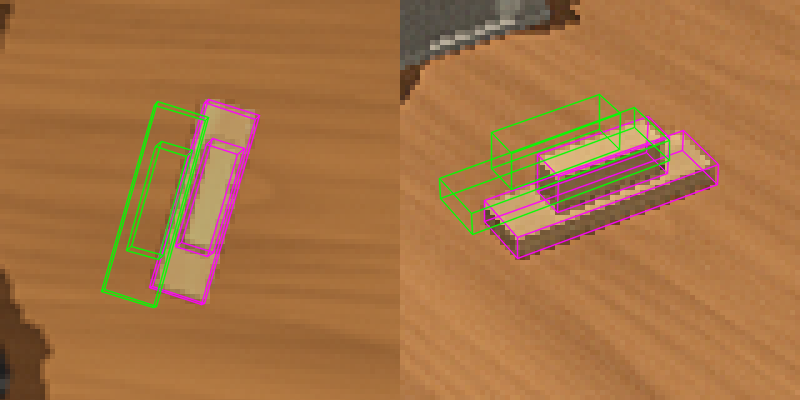

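```bash
python3 -c "
from h import *
plan(.4677,-.0927,.15,-13.3,n=2)"
```

```text
std [0.  0.1 0.1] mm
t 45.8 tcp [0.542  0.2551 0.2679] yaw 167.5 F [-0.1  0.1  0.6] w 0.0855 q7 0.94
  -> xyz cm [ -0.35 -35.48  12.03] rot [-0.4 -0.4  0.8] dist 37.5
```

Call:
jog_arm([
  {"xyz": [0, -3.5, -1], "delta_rot": [0, 0, 0.8], "fingers": 0},
  {"xyz": [0, -7.5, -1], "delta_rot": [0, 0, 0.8], "fingers": 0},
  {"xyz": [0, -11.5, -1], "delta_rot": [0, 0, 0.8], "fingers": 0},
  {"xyz": [0, -15.5, -1], "delta_rot": [0, 0, 0.8], "fingers": 0},
  {"xyz": [0, -19.5, -1], "delta_rot": [0, 0, 0.8], "fingers": 0},
])

```text
clock: 46.22
tcp_pos: [0.499, 0.0623, 0.2795]
orientation: [-0.364, -3.113, 0.008]
contact_force: [0.8, 0.5, -0.6]
grip_width: 0.0857
```

```bash
python3 -c "
from h import *
plan(.4677,-.0927,.15,-13.3,n=1)"
```

```text
std [0. 0. 0.] mm
t 46.32 tcp [0.4984 0.0565 0.2799] yaw 166.0 F [ 0.4  0.6 -0.5] w 0.0857 q7 1.17
  -> xyz cm [ -0.7  -15.12  13.1 ] rot [-0.4 -0.4 -0.7] dist 20.0
```

Call:
jog_arm([
  {"xyz": [-0.2, -3.5, 1], "delta_rot": [0, 0, -0.7], "fingers": 0},
  {"xyz": [-0.4, -7, 3], "delta_rot": [0, 0, -0.7], "fingers": 0},
  {"xyz": [-0.6, -10.5, 5.5], "delta_rot": [0, 0, -0.7], "fingers": 0},
  {"xyz": [-0.7, -13.5, 8.5], "delta_rot": [-0.4, -0.4, -0.7], "fingers": 0.2},
  {"xyz": [-0.7, -15, 11.5], "delta_rot": [-0.4, -0.4, -0.7], "fingers": 0.3},
])

```text
clock: 46.73
tcp_pos: [0.4677, -0.0953, 0.1662]
orientation: [0.37, 3.115, -0.0]
contact_force: [0.6, 0.5, -0.6]
grip_width: 0.0635
```

```bash
python3 -c "
from h import *
plan(.4677,-.0927,.08,-13.3,n=5)"
```

```text
std [2.2 1.5 1.7] mm
t 47.03 tcp [ 0.4673 -0.092   0.1654] yaw 166.6 F [0.2 0.5 0.4] w 0.0599 q7 1.59
  -> xyz cm [-0.06 -0.05  8.54] rot [-0.  -0.1 -0.1] dist 8.5
```

Call:
jog_arm([
  {"xyz": [0, 0, 3], "delta_rot": [0, 0, 0], "fingers": 0.3},
  {"xyz": [0, 0, 6], "delta_rot": [0, 0, 0], "fingers": 0.3},
  {"xyz": [0, 0, 9], "delta_rot": [0, 0, 0], "fingers": 0.3},
  {"xyz": [0, 0, 10], "delta_rot": [0, 0, 0], "fingers": 0.3},
  {"xyz": [0, 0, 10], "delta_rot": [0, 0, 0], "fingers": 0.3},
])

```text
clock: 47.45
tcp_pos: [0.4697, -0.0891, 0.0664]
orientation: [0.357, 3.121, 0.001]
contact_force: [-0.2, -0.6, 0.0]
grip_width: 0.0593
```

```bash
python3 -c "
from h import *
plan(.4677,-.0927,.0228,-13.3,n=5)"; python3 /tmp/c.py g5 .4677 -.0927 .03
```

```text
std [0.2 0.1 0.2] mm
t 47.75 tcp [ 0.4715 -0.0902  0.0689] yaw 166.8 F [-0.  -0.3  0.1] w 0.0598 q7 1.73
  -> xyz cm [ 0.34 -0.34  4.6 ] rot [0.1 0.3 0.1] dist 4.6
```

View pics/g5.png

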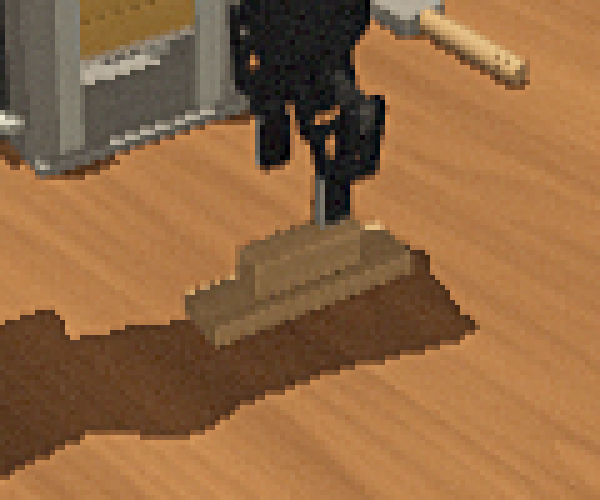

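Call:
jog_arm([
  {"xyz": [0.35, -0.35, 1], "delta_rot": [0, 0.3, 0], "fingers": 0.3},
  {"xyz": [0.35, -0.35, 2.5], "delta_rot": [0, 0.3, 0], "fingers": 0.3},
  {"xyz": [0.35, -0.35, 4], "delta_rot": [0, 0.3, 0], "fingers": 0.3},
  {"xyz": [0.35, -0.35, 4.5], "delta_rot": [0, 0.3, 0], "fingers": 0.3},
  {"xyz": [0.35, -0.35, 4.5], "delta_rot": [0, 0.3, 0], "fingers": 0.3},
])

```text
clock: 48.22
tcp_pos: [0.4659, -0.093, 0.0224]
orientation: [-0.361, -3.119, -0.002]
contact_force: [0.5, -0.2, 0.4]
grip_width: 0.0599
```

```bash
python3 -c "
from h import *
plan(.4677,-.0927,.0228,-13.3,n=3)"
```

```text
std [0.2 0.  0.2] mm
t 48.42 tcp [ 0.4673 -0.0931  0.0239] yaw 166.8 F [ 0.4  0.1 -0.2] w 0.0597 q7 1.8
  -> xyz cm [-0.03  0.05  0.11] rot [0.1 0.  0.1] dist 0.1
```

Call:
jog_arm([
  {"xyz": [0, 0, 0], "delta_rot": [0, 0, 0], "fingers": 0.5},
  {"xyz": [0, 0, 0], "delta_rot": [0, 0, 0], "fingers": 0.7},
  {"xyz": [0, 0, 0], "delta_rot": [0, 0, 0], "fingers": 0.9},
  {"xyz": [0, 0, 0], "delta_rot": [0, 0, 0], "fingers": 1},
  {"xyz": [0, 0, 0], "delta_rot": [0, 0, 0], "fingers": 1},
])

```text
clock: 48.83
tcp_pos: [0.4679, -0.0931, 0.0247]
orientation: [0.36, 3.119, 0.003]
contact_force: [-1.5, -0.0, 7.2]
grip_width: 0.023
```

```bash
python3 -c "
from h import *
plan(.4677,-.0927,.0228,-13.3,n=3)"
```

```text
std [0. 0. 0.] mm
t 49.03 tcp [ 0.4679 -0.0931  0.0247] yaw 166.8 F [-0.7  0.1  6.9] w 0.0227 q7 1.8
  -> xyz cm [0.03 0.03 0.19] rot [0.1 0.1 0.1] dist 0.2
```

Call:
jog_arm([
  {"xyz": [0, 0, -2], "delta_rot": [0, 0, 0], "fingers": 1},
  {"xyz": [0, 0, -6], "delta_rot": [0, 0, 0], "fingers": 1},
  {"xyz": [0, 0, -10], "delta_rot": [0, 0, 0], "fingers": 1},
  {"xyz": [0, 0, -14], "delta_rot": [0, 0, 0], "fingers": 1},
  {"xyz": [0, 0, -18], "delta_rot": [0, 0, 0], "fingers": 1},
])

```text
clock: 49.45
tcp_pos: [0.4666, -0.0936, 0.2063]
orientation: [0.361, 3.12, 0.002]
contact_force: [0.8, 0.6, -0.8]
grip_width: 0.0227
```

Call:
jog_arm([
  {"xyz": [0, 0, -3], "delta_rot": [0, 0, 0], "fingers": 1},
  {"xyz": [0, 0, -6], "delta_rot": [0, 0, 0], "fingers": 1},
  {"xyz": [0, 0, -8], "delta_rot": [0, 0, 0], "fingers": 1},
  {"xyz": [0, 0, -8], "delta_rot": [0, 0, 0], "fingers": 1},
  {"xyz": [0, 0, -8], "delta_rot": [0, 0, 0], "fingers": 1},
])

```text
clock: 49.87
tcp_pos: [0.4668, -0.0936, 0.287]
orientation: [0.36, 3.118, 0.004]
contact_force: [0.2, -0.6, -1.7]
grip_width: 0.0224
```

```bash
python3 -c "
from h import *
plan(.518,.14,.28,-12.3,n=1)"
```

```text
std [0. 0. 0.] mm
t 49.97 tcp [ 0.4656 -0.0935  0.2851] yaw 166.8 F [ 0.  -0.8 -1. ] w 0.0229 q7 1.48
  -> xyz cm [ 0.22 23.93  0.54] rot [ 0.1 -0.1 -0.9] dist 23.9
```

Call:
jog_arm([
  {"xyz": [0, 3, 0], "delta_rot": [0, 0, -0.9], "fingers": 1},
  {"xyz": [0.1, 7, 0], "delta_rot": [0, 0, -0.9], "fingers": 1},
  {"xyz": [0.1, 11, 0], "delta_rot": [0, 0, -0.9], "fingers": 1},
  {"xyz": [0.2, 15, 0], "delta_rot": [0, 0, -0.9], "fingers": 1},
  {"xyz": [0.2, 18.5, 0], "delta_rot": [0, 0, -0.9], "fingers": 1},
])

```text
clock: 50.38
tcp_pos: [0.5048, 0.0895, 0.2834]
orientation: [-0.334, -3.12, -0.0]
contact_force: [0.6, -0.2, -0.9]
grip_width: 0.0229
```

```bash
python3 -c "
from h import *
plan(.518,.14,.28,-12.3,n=1)"
```

```text
std [0. 0. 0.] mm
t 50.48 tcp [0.5054 0.0941 0.2831] yaw 168.3 F [-0.3 -0.6 -0.6] w 0.0228 q7 1.15
  -> xyz cm [-0.31  4.75  0.31] rot [ 0.  -0.2  0.6] dist 4.8
```

Call:
jog_arm([
  {"xyz": [-0.2, 2, 0], "delta_rot": [0, 0, 0.6], "fingers": 1},
  {"xyz": [-0.3, 4, 0.3], "delta_rot": [0, 0, 0.6], "fingers": 1},
  {"xyz": [-0.3, 4.6, 0.3], "delta_rot": [0, 0, 0.6], "fingers": 1},
  {"xyz": [-0.3, 4.6, 1.5], "delta_rot": [0, 0, 0.6], "fingers": 1},
  {"xyz": [-0.3, 4.6, 2.5], "delta_rot": [0, 0, 0.6], "fingers": 1},
])

```text
clock: 50.9
tcp_pos: [0.5173, 0.1387, 0.2568]
orientation: [-0.335, -3.119, -0.0]
contact_force: [0.4, -0.5, -1.5]
grip_width: 0.0226
```

```bash
cat > /tmp/f.py <<'E'
import sys
from h import *
zo=.0247
M=(.518,.14,np.radians(-12.3))
imgs={n:imaging.grab_frame(n) for n in("top","side")}
o=r.get_obs(); t=o['tcp_pos']; X=R.from_rotvec(o['orientation']).as_matrix()[:,0]; yaw=np.arctan2(X[1],X[0]); ims=[]
for n in imgs:
    v=draw(n,imgs[n],t[0],t[1],yaw,keeperboxes(t[2]-zo),(255,0,255),6)
    v=draw(n,v,*M,[(-.074,0,.19,.02,.084,.016),(.074,0,.19,.02,.084,.016)],(0,255,0),6)
    u,w=(proj(n,[.518,.14,.22])[0]*6).astype(int); ims.append(v[w-240:w+240,u-200:u+200])
cv2.imwrite(f'pics/{sys.argv[1]}.png',np.hstack(ims))
E
python3 -c "
from h import *
plan(.518,.14,.24,-12.3,n=5)"; python3 /tmp/f.py kp1
```

```text
std [0.7 0.2 1. ] mm
t 51.2 tcp [0.517  0.1377 0.2574] yaw 167.6 F [-0.1  0.  -1. ] w 0.0227 q7 1.1
  -> xyz cm [-0.05  0.25  1.74] rot [-0.  -0.3 -0.1] dist 1.8
```

View pics/kp1.png

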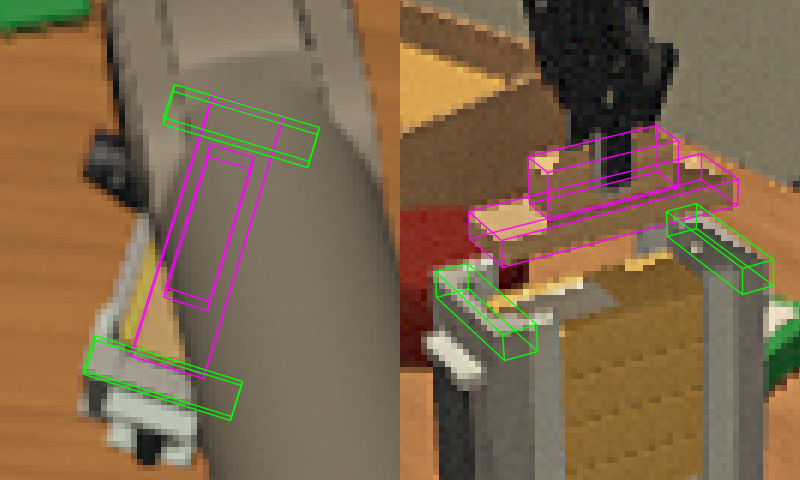

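Call:
jog_arm([
  {"xyz": [0, 0.25, 0.6], "delta_rot": [0, -0.3, 0], "fingers": 1},
  {"xyz": [0, 0.25, 1.2], "delta_rot": [0, -0.3, 0], "fingers": 1},
  {"xyz": [0, 0.25, 1.8], "delta_rot": [0, -0.3, 0], "fingers": 1},
  {"xyz": [0, 0.25, 1.8], "delta_rot": [0, -0.3, 0], "fingers": 1},
  {"xyz": [0, 0.25, 1.8], "delta_rot": [0, -0.3, 0], "fingers": 1},
])

```text
clock: 51.72
tcp_pos: [0.5179, 0.1406, 0.24]
orientation: [0.338, 3.122, 0.0]
contact_force: [0.0, 0.8, -1.0]
grip_width: 0.0228
```

```bash
python3 -c "
from h import *
plan(.518,.1398,.2147,-12.3,n=5)"; python3 /tmp/f.py kp2
```

```text
std [0.  0.  0.1] mm
t 52.02 tcp [0.5185 0.1408 0.2408] yaw 167.6 F [ 0.1 -0.1 -1.4] w 0.0228 q7 1.1
  -> xyz cm [ 0.03 -0.11  2.61] rot [ 0.1  0.1 -0.1] dist 2.6
```

View pics/kp2.png

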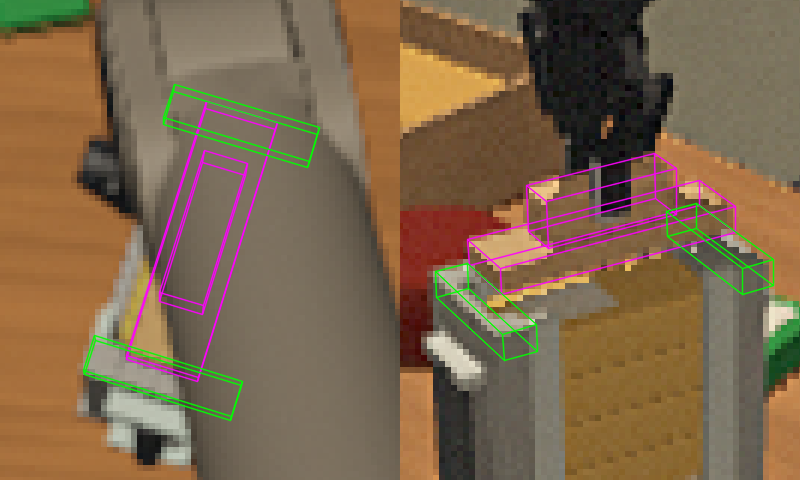

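Aligned. Lower into the notches, correcting 1 mm in y.

Call:
jog_arm([
  {"xyz": [0, -0.1, 0.4], "delta_rot": [0, 0, 0], "fingers": 1},
  {"xyz": [0, -0.1, 0.8], "delta_rot": [0, 0, 0], "fingers": 1},
  {"xyz": [0, -0.1, 1.2], "delta_rot": [0, 0, 0], "fingers": 1},
  {"xyz": [0, -0.1, 1.6], "delta_rot": [0, 0, 0], "fingers": 1},
  {"xyz": [0, -0.1, 2], "delta_rot": [0, 0, 0], "fingers": 1},
])

```text
clock: 52.53
tcp_pos: [0.5181, 0.1398, 0.2202]
orientation: [0.338, 3.121, 0.002]
contact_force: [0.3, -0.3, -0.9]
grip_width: 0.0227
```

```bash
python3 -c "
from h import *
plan(.518,.1398,.2147,-12.3,n=3)"; python3 /tmp/f.py kp3
```

```text
std [0.2 0.  0.3] mm
t 52.73 tcp [0.518  0.1397 0.2203] yaw 167.6 F [-0.3  0.1 -1.7] w 0.0229 q7 1.11
  -> xyz cm [0.   0.   0.56] rot [ 0.1  0.1 -0.1] dist 0.6
```

View pics/kp3.png

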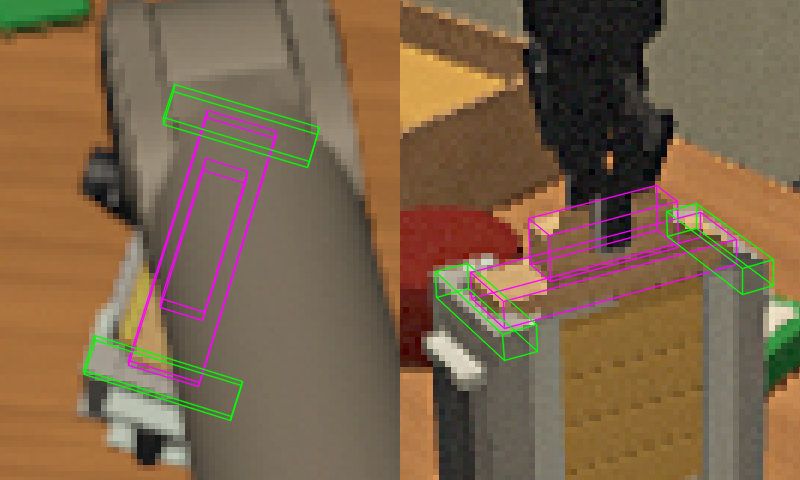

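In the notches, no contact force. Press down to the stop.

Call:
jog_arm([
  {"xyz": [0, 0, 0.2], "delta_rot": [0, 0, 0], "fingers": 1},
  {"xyz": [0, 0, 0.4], "delta_rot": [0, 0, 0], "fingers": 1},
  {"xyz": [0, 0, 0.6], "delta_rot": [0, 0, 0], "fingers": 1},
  {"xyz": [0, 0, 0.7], "delta_rot": [0, 0, 0], "fingers": 1},
  {"xyz": [0, 0, 0.8], "delta_rot": [0, 0, 0], "fingers": 1},
])

```text
clock: 53.25
tcp_pos: [0.5185, 0.14, 0.2145]
orientation: [0.338, 3.121, 0.004]
contact_force: [-9.5, -1.6, 23.9]
grip_width: 0.0231
```

```bash
python3 -c "
from h import *
plan(.518,.1398,.2147,-12.3,n=3)"
```

```text
std [0. 0. 0.] mm
t 53.45 tcp [0.5185 0.14   0.2146] yaw 167.6 F [-6.  -0.9 14.8] w 0.0228 q7 1.12
  -> xyz cm [ 0.05 -0.03 -0.01] rot [ 0.2  0.1 -0.1] dist 0.1
```

Call:
jog_arm([
  {"xyz": [0, 0, 0], "delta_rot": [0, 0, 0], "fingers": 0.5},
  {"xyz": [0, 0, 0], "delta_rot": [0, 0, 0], "fingers": 0.3},
  {"xyz": [0, 0, 0], "delta_rot": [0, 0, 0], "fingers": 0.3},
  {"xyz": [0, 0, -2], "delta_rot": [0, 0, 0], "fingers": 0.3},
  {"xyz": [0, 0, -5], "delta_rot": [0, 0, 0], "fingers": 0.3},
])

```text
clock: 53.87
tcp_pos: [0.5164, 0.1394, 0.2623]
orientation: [-0.338, -3.121, 0.002]
contact_force: [1.4, 0.5, -0.0]
grip_width: 0.0599
```

```bash
cat > /tmp/s.py <<'E'
import sys
from h import *
M=(.518,.14,np.radians(-12.3)); ims=[]
for n in("top","side"):
    a=imaging.grab_frame(n)
    v=draw(n,a,*M,keeperboxes(.19),(255,0,255),6)
    u,w=(proj(n,[.518,.14,.2])[0]*6).astype(int); ims.append(v[w-240:w+240,u-200:u+200])
cv2.imwrite(f'pics/{sys.argv[1]}.png',np.hstack(ims))
E
python3 /tmp/s.py s1;  python3 -c "
from h import *
plan(.518,.14,.239,-12.3,n=3)"
```

```text
std [0.4 0.1 0.6] mm
t 54.17 tcp [0.5183 0.1399 0.2643] yaw 167.7 F [ 0.5  0.3 -0.5] w 0.0598 q7 1.09
  -> xyz cm [ 0.03 -0.01  2.53] rot [ 0.2  0.1 -0. ] dist 2.5
```

View pics/s1.png

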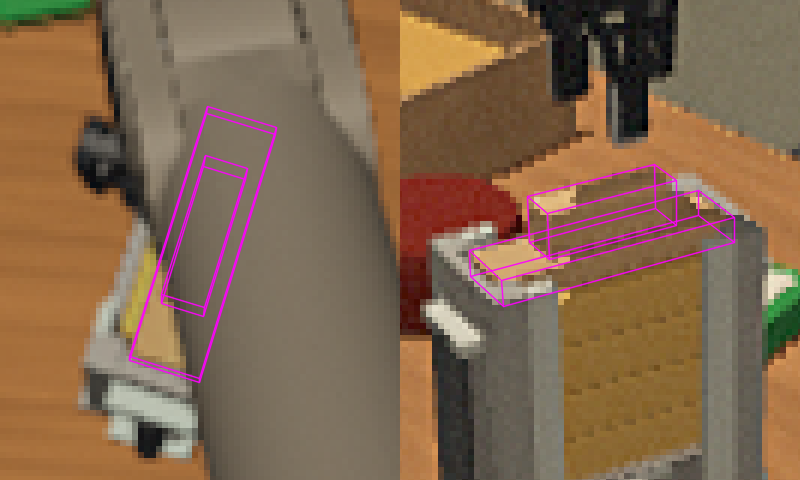

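Call:
jog_arm([
  {"xyz": [0, 0, 0], "delta_rot": [0, 0, 0], "fingers": 0.6},
  {"xyz": [0, 0, 0], "delta_rot": [0, 0, 0], "fingers": 0.9},
  {"xyz": [0, 0, 0], "delta_rot": [0, 0, 0], "fingers": 1},
  {"xyz": [0, 0, 1], "delta_rot": [0, 0, 0], "fingers": 1},
  {"xyz": [0, 0, 2], "delta_rot": [0, 0, 0], "fingers": 1},
])

```text
clock: 54.58
tcp_pos: [0.5181, 0.1399, 0.2431]
orientation: [0.337, 3.121, 0.004]
contact_force: [0.1, -0.1, 0.4]
grip_width: 0.0007
```

```bash
python3 -c "
from h import *
plan(.518,.14,.234,-12.3,n=3)"
```

```text
std [0.4 0.1 0.7] mm
t 54.78 tcp [0.517  0.1396 0.2422] yaw 167.7 F [ 0.2  0.  -0.1] w 0.0001 q7 1.1
  -> xyz cm [-0.09  0.07  0.82] rot [ 0.  -0.1 -0. ] dist 0.8
```

Call:
jog_arm([
  {"xyz": [0, 0, 0.3], "delta_rot": [0, 0, 0], "fingers": 1},
  {"xyz": [0, 0, 0.6], "delta_rot": [0, 0, 0], "fingers": 1},
  {"xyz": [0, 0, 0.8], "delta_rot": [0, 0, 0], "fingers": 1},
  {"xyz": [0, 0, 0.9], "delta_rot": [0, 0, 0], "fingers": 1},
  {"xyz": [0, 0, 1], "delta_rot": [0, 0, 0], "fingers": 1},
])

```text
clock: 55.2
tcp_pos: [0.5174, 0.1397, 0.234]
orientation: [-0.338, -3.123, -0.002]
contact_force: [-6.7, -1.9, 18.8]
grip_width: 0.0001
```

```bash
python3 -c "
from h import *
plan(.518,.14,.30,-12.3,n=2)"
```

```text
std [0. 0. 0.] mm
t 55.35 tcp [0.5174 0.1397 0.2341] yaw 167.6 F [-4.7 -1.3  9.9] w 0.0001 q7 1.11
  -> xyz cm [-0.05  0.05 -6.59] rot [ 0.1 -0.  -0.1] dist 6.6
```

Firm stop with the rib top at z = 0.234, i.e. seated flush. Retreat and check from both cameras.

Call:
jog_arm([
  {"xyz": [0, 0, -1], "delta_rot": [0, 0, 0], "fingers": 1},
  {"xyz": [0, 0, -4], "delta_rot": [0, 0, 0], "fingers": 1},
  {"xyz": [0, 0, -7], "delta_rot": [0, 0, 0], "fingers": 1},
  {"xyz": [0, 2, -8], "delta_rot": [0, 0, 0], "fingers": 1},
  {"xyz": [0, 6, -8], "delta_rot": [0, 0, 0], "fingers": 1},
])

```text
clock: 55.77
tcp_pos: [0.5328, 0.1938, 0.3192]
orientation: [0.351, 3.116, 0.007]
contact_force: [1.4, 0.6, -0.2]
grip_width: -0.0001
```

Call:
jog_arm([
  {"xyz": [0, 4, 0], "delta_rot": [0, 0, 0], "fingers": 1},
  {"xyz": [0, 8, 0], "delta_rot": [0, 0, 0], "fingers": 1},
  {"xyz": [0, 12, 0], "delta_rot": [0, 0, 0], "fingers": 1},
  {"xyz": [0, 14, 0], "delta_rot": [0, 0, 0], "fingers": 1},
  {"xyz": [0, 14, 0], "delta_rot": [0, 0, 0], "fingers": 1},
])

```text
clock: 56.18
tcp_pos: [0.5629, 0.3371, 0.3193]
orientation: [0.339, 3.118, 0.01]
contact_force: [-1.2, 0.1, 0.5]
grip_width: -0.0004
```

```bash
python3 /tmp/s.py s2; python3 -c "
from h import *
a=imaging.grab_frame('top');b=imaging.grab_frame('side')
cv2.imwrite('pics/v9.png',np.hstack([cv2.resize(a,(400,300)),cv2.resize(b,(400,300))]))"
```

View pics/s2.png

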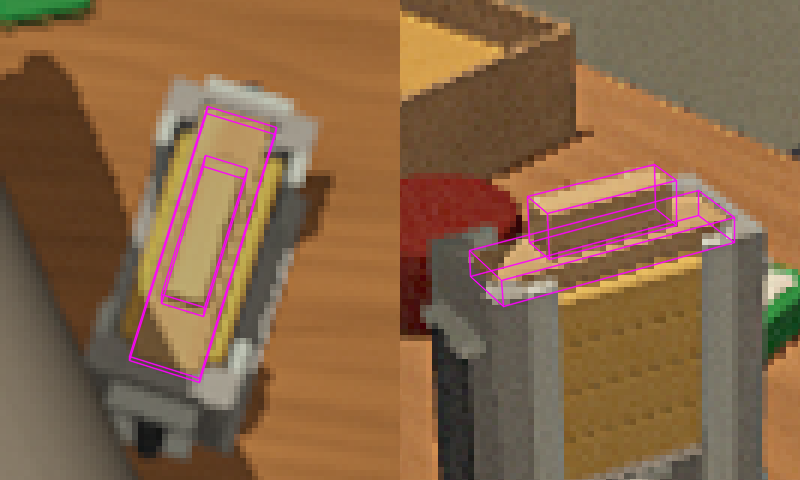

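View pics/v9.png

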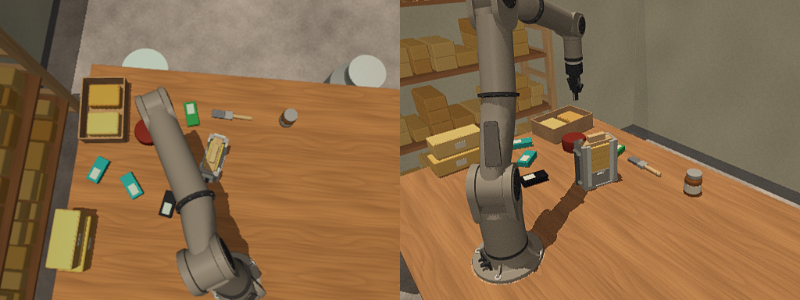

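```bash
python3 -c "
from h import *
print(r.hand_in())"
```

```text
the job is handed in; nothing more can be done
None
```

The job is done and handed in at about 56 s of the 210 s allowed. The pile of four blocks and the keeper are in the magazine.

- **Keeper off:** I lifted the keeper board out of its notches and laid it on the bench.
- **Blocks:** Four yellow blocks were on the bench; no fifth showed in any picture. Each went flat into the magazine and was pressed until its top was at shoulder height (z ≈ 190 mm) before the next went on. The arm heights and the picture overlays agreed to about 1 mm. The third block went in about 2–3 mm toward the robot end, still inside its play.
- **Keeper back:** Before I went back for it, the board had been knocked about 4 cm along the bench. I found it again in the images, put it in both notches and pressed until it stopped. The force rose to 24 N there, within 0.2 mm of the height at which I expected it to stop.
- **Last checks:** A second press with shut fingers stopped firmly with the rib top at z = 234 mm, which means the board is flush with the rim. The final pictures from both cameras agree, with the robot clear of everything. The wheel, jar, brush and look-alike blocks were never touched.

No check failed. One thing I can't explain is a sideways force of 7–10 N in x at both end presses; I took it to be friction, and the board showed no shift afterwards.

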